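# Change over the cross-section blocks in the microscope's clamp holder

### The arm

A 6-joint arm with a two-finger parallel gripper is mounted at the origin on the work surface. World frame = base frame: x ahead of the robot, y to its left, z up, the work surface at z = 0. Lengths are in m, angles in rad, forces in N, time in s.
With the tool pointing down it reaches from about 0.35 to 0.775 m from the base axis. Payload 7.3 kg.
Tool frame: the origin (TCP) lies on the centre line of the jaws, within the pads' length; the fingertips stand robot.nose_length ahead of it and the grasp point (between the pads) is the TCP (robot.nose_length is the distance from the TCP to the fingertips, in m); z points along the fingers, y is the direction in which the jaws open and shut (so a half turn about z gives the same grasp; the last joint's range is limited). The gripper opens to 92 mm and grips with 3 to 60 N. Pads are 19 mm wide; open, the fingers measure 130 mm over their backs; the gripper's body (75 mm by 190 mm) begins 47 mm behind the grasp point.
Start: joints at [-1.316, 0.342, 1.524, -0, 1.275, -0.146], TCP at [0.205, -0.483, 0.246] pointing down, gripper open.
Joint ranges: [-2.53, 2.53], [-0.77, 2.02], [0.04, 2.7], [-1, 4.14], [0.28, 2.66], [-3.11, 3.11]. Speed limits (rad/s): [2.57, 2.57, 3.14, 3.14, 3.14, 3.14].

### API

Orientations are given as [roll, pitch, yaw] about the fixed x, y, z axes, in that order (R = Rz(yaw) Ry(pitch) Rx(roll)).
In Python, from cell import robot, read_camera gives the robot as it stands.
- The arm moves only by the shell command python3 -m crank 'ROWS' [FORCE]. ROWS is JSON, a list of rows, each a list of 7 numbers: the shift along the tool's x, y, z in cm, then the turn, a rotation vector about the tool's x, y, z in degrees, then the opening, from 0 (shut) to 1 (fully open). In form: [[tx, ty, tz, wx, wy, wz, jaw], ...]. A call has 1 to 5 rows; each row is the pose to reach, as a shift and turn from the pose commanded when the call began, along the tool's axes at that moment; what a row does not reach only later rows make up. A row lasts 1/8 s, in which the tool goes at most 62.5 mm and 10.7 degrees, less where a joint would pass 70% of its speed; a pose out of reach is approached as far as the arm can. A call with a gripper value outside its range is refused whole. The fingers move at their own pace and stop on an object; FORCE is the grip in N (left out, the last holds). Time passes only in rows, so rows that repeat a pose let the fingers close. It gives the time, the measured TCP pose, the force and the opening at its end, in the units of the state.
- robot.observe(): the state, without advancing time (a new reading comes with each control period).
- read_camera(name): name is "scene" or "top" or "wrist"; returns a dict with "frame" (420x560x3 uint8, red, green, blue), "intrinsics" (3x3 intrinsics, pixels), "R" (3x3) and "t" (3): a world point X has camera coordinates R X + t. Camera axes: x right, y down, z forward; pixel columns grow to the right and rows downward; lengths in m; the calibration is good to about 2 mm. A picture is of the moment at which its call begins. There is no depth.
- robot.hand_in(): hands the job in, once; it reports no verdict.
The state is a dict: "time": time; "qpos": joint angles; "qvel": joint speeds; "joint_efforts": joint torques, N m; "tool_pos": TCP position; "tool_rot": TCP orientation; "contact_force": force on the tool from outside, world axes, zero at the start; "torque": the same for the moment, N m; "opening": finger opening in m.
Only numpy, scipy, OpenCV 4.12 (cv2) and the standard library are available. Lean on these libraries where they do the work, as an engineer would, in place of code of your own. Each camera call takes 0.05 s, during which the arm holds its last target.

### The job

Change over the samples in the microscope's clamp holder; a block may go in or out of a place only with its bolt turned back, never against a tightened clamp. First take out the examined blocks (green bands) and stand them on the shelf, continuing the row already there: in line, square, side by side, no more than about a finger's width apart. Then stand every waiting block (orange band), polished face up, in a place of its own in the holder and turn its bolt clockwise to the stop to clamp it; leave the bolts of empty places turned fully back, and don't disturb the shelved blocks, the bottle or the weight.

Things in the scene. Friction and masses are not known exactly. Their poses are not given: they have to be found in the camera images.
- new1: Waiting block with an orange band, standing on the blue folder at the start (one of up to three, may be absent): resin block 28 x 32 x 48 mm (x, y, height), pale resin on a 10 mm steel foot, 110 g; origin at the centre of its underside, z up out of its polished face when upright; a half turn makes no difference; the band's colour also edges the polished face at -y
- new2: Waiting block with an orange band, standing on the blue folder at the start (one of up to three, may be absent): resin block 28 x 32 x 48 mm (x, y, height), pale resin on a 10 mm steel foot, 110 g; origin at the centre of its underside, z up out of its polished face when upright; a half turn makes no difference; the band's colour also edges the polished face at -y
- new3: Waiting block with an orange band, standing on the blue folder at the start (one of up to three, may be absent): resin block 28 x 32 x 48 mm (x, y, height), pale resin on a 10 mm steel foot, 110 g; origin at the centre of its underside, z up out of its polished face when upright; a half turn makes no difference; the band's colour also edges the polished face at -y
- old1: Examined block with a green band, clamped in place 1 or 2 of the holder at the start (one of up to two, may be absent): resin block 28 x 32 x 48 mm (x, y, height), pale resin on a 10 mm steel foot, 110 g; origin at the centre of its underside, z up out of its polished face when upright; a half turn makes no difference; the band's colour also edges the polished face at -y
- old2: Examined block with a green band, clamped in place 1 or 2 of the holder at the start (one of up to two, may be absent): resin block 28 x 32 x 48 mm (x, y, height), pale resin on a 10 mm steel foot, 110 g; origin at the centre of its underside, z up out of its polished face when upright; a half turn makes no difference; the band's colour also edges the polished face at -y
- kept1: First block already on the shelf, green band, at the end of the shelf nearest the robot: resin block 28 x 32 x 48 mm (x, y, height), pale resin on a 10 mm steel foot, 110 g; origin at the centre of its underside, z up out of its polished face when upright; a half turn makes no difference; the band's colour also edges the polished face at -y
- kept2: Second and last block of the row already on the shelf, green band; the row goes on from it away from kept1, along the shelf's +x: resin block 28 x 32 x 48 mm (x, y, height), pale resin on a 10 mm steel foot, 110 g; origin at the centre of its underside, z up out of its polished face when upright; a half turn makes no difference; the band's colour also edges the polished face at -y
- holder: Fixed aluminium clamp holder, base plate 115 (x) x 250 (y) x 12 mm, origin at the centre of its underside. Three places in a row along y, 80 mm apart. Each, from +x to -x: back wall (top 34 mm above the table, face 14 mm behind the seat point), seat between two side guides (inner faces 18.5 mm from the seat point, top 22 mm high), sliding jaw (26 mm wide, top 28 mm high), bolt knob
- seat1 (a point): Seat of place 1, on the plate's top, 12 mm above the table: where the underside of a clamped block is centred, block x along holder x. Bolt backed off: jaw face 20 mm to the -x side, so 34 mm between jaw and back wall for the 28 mm block (best put in 2 to 3 mm to the -x side of this point), 37 mm between the guides for its 32 mm. Tightening moves the jaw 6.3 mm and pushes the block to the wall
- bolt1 (a joint): Captive cam bolt of place 1: 0 = fully backed off (stop, jaw open), 2.6 rad = fully tight (stop, block clamped); grows as the knob turns clockwise seen from above; stays where it is left, needs about 0.05 N m. It neither rises nor sinks; starts tight, whether its place holds a block or not
- grip1 (a point): Middle of the black wing of bolt 1, on its upright turning axis, 47 mm above the table and 56 mm to the -x side of seat1. The wing is a bar 42 mm long (this point's x), 12 mm thick (its y) and 22 mm high (36 to 58 mm above the table); the point turns with the knob
- seat2 (a point): Seat of place 2, on the plate's top, 12 mm above the table: where the underside of a clamped block is centred, block x along holder x. Bolt backed off: jaw face 20 mm to the -x side, so 34 mm between jaw and back wall for the 28 mm block (best put in 2 to 3 mm to the -x side of this point), 37 mm between the guides for its 32 mm. Tightening moves the jaw 6.3 mm and pushes the block to the wall
- bolt2 (a joint): Captive cam bolt of place 2: 0 = fully backed off (stop, jaw open), 2.6 rad = fully tight (stop, block clamped); grows as the knob turns clockwise seen from above; stays where it is left, needs about 0.05 N m. It neither rises nor sinks; starts tight, whether its place holds a block or not
- grip2 (a point): Middle of the black wing of bolt 2, on its upright turning axis, 47 mm above the table and 56 mm to the -x side of seat2. The wing is a bar 42 mm long (this point's x), 12 mm thick (its y) and 22 mm high (36 to 58 mm above the table); the point turns with the knob
- seat3 (a point): Seat of place 3, on the plate's top, 12 mm above the table: where the underside of a clamped block is centred, block x along holder x. Bolt backed off: jaw face 20 mm to the -x side, so 34 mm between jaw and back wall for the 28 mm block (best put in 2 to 3 mm to the -x side of this point), 37 mm between the guides for its 32 mm. Tightening moves the jaw 6.3 mm and pushes the block to the wall
- bolt3 (a joint): Captive cam bolt of place 3: 0 = fully backed off (stop, jaw open), 2.6 rad = fully tight (stop, block clamped); grows as the knob turns clockwise seen from above; stays where it is left, needs about 0.05 N m. It neither rises nor sinks; starts somewhere from 0 to 0.8 rad, place empty
- grip3 (a point): Middle of the black wing of bolt 3, on its upright turning axis, 47 mm above the table and 56 mm to the -x side of seat3. The wing is a bar 42 mm long (this point's x), 12 mm thick (its y) and 22 mm high (36 to 58 mm above the table); the point turns with the knob
- shelf: Fixed low wooden shelf, 200 mm long (its x, along the row) x 80 mm deep (y), top 50 mm above the table; a wooden rail 6 mm thick and 12 mm high stands along its -y edge. Origin at the centre of its underside on the table
- row (a point): Middle of the row line on the shelf's top face; the line runs along the shelf's x, 12 mm from the middle towards the rail. Blocks in the row are centred on it, x axes along the row, so that their 32 mm wide faces stand side by side and their 28 mm faces front the shelf
- folder: Flat blue folder fixed on the table, 220 x 210 x 2 mm, under the waiting blocks; origin at the centre of its underside
- oil: Small amber bottle, 36 mm across, 75 mm high, origin at the centre of its underside; a bystander
- weight: Brass balance weight, 32 mm across, 45 mm high, origin at the centre of its underside; a bystander

How it is judged:
By the outcome, as a careful person would: the job done as asked, in the order asked, and still so for the second after the job is handed in, with the robot touching nothing.
Of old1, old2 only 1 to 2 are there at a start; the rules pass over those that are not, and their reading is None.
Of new1, new2, new3 only 2 to 3 are there at a start; the rules pass over those that are not, and their reading is None.
At some moment in a run one of new1, new2, new3 may be knocked a few centimetres aside while the robot is not near it.
It also fails if it takes over 210 s, if anything falls off the work surface, if the arm or the gripper's body presses on something with over 40 N, if the wrist force passes 120 N, or if a joint passes its speed limit or range.

## Working session

There is one attempt and no reset: what is moved stays moved. The work goes in short steps, Python scripts to look and compute and a shell command to move; the robot and the scene stay as the last step left them, time stands still between calls to the robot, and variables do not carry over. Pictures are saved under pics/ and viewed, and the job is handed in when it is done.

```bash
ls; mkdir -p pics
python3 - <<'E'
from cell import robot, read_camera
import cv2
print(robot.observe(), robot.nose_length)
for n in ("scene","top","wrist"):
    c=read_camera(n); cv2.imwrite(f"pics/{n}0.png",c["frame"][:,:,::-1]); print(n,c["intrinsics"],c["R"],c["t"])
E
```

```text
pics
{'time': 0.0, 'qpos': array([-1.31596050e+00,  3.42750523e-01,  1.52502557e+00, -5.91135082e-06,
        1.27542763e+00, -1.46006385e-01]), 'qvel': array([ 0.00011409, -0.00031815,  0.00093645, -0.00089013,  0.00023176,
       -0.00036636]), 'joint_efforts': array([ 2.44414550e-03, -4.31234765e+01, -2.44215578e+01,  7.20574474e-02,
        5.58462983e-02, -1.17545346e-04]), 'tool_pos': array([ 0.20476813, -0.48299593,  0.24502754]), 'tool_rot': array([-3.13999789e+00, -2.28800307e-04,  4.00843757e-01]), 'contact_force': array([ 0.09992536,  1.0333446 , -0.64161531]), 'torque': array([-0.01608218,  0.00873847,  0.02539032]), 'opening': 0.09149022985574282} 0.019
scene [[485.3947793    0.         276.54983536]
 [  0.         485.3947793  205.69759692]
 [  0.           0.           1.        ]] [[ 0.5761015   0.81724395  0.01481147]
 [ 0.60499731 -0.41415724 -0.68003826]
 [-0.54962288  0.40073196 -0.733027  ]] [-0.32251304 -0.30387555  1.55394606]
top [[408.138363     0.         285.82399391]
 [  0.         408.138363   217.25466279]
 [  0.           0.           1.        ]] [[-0.00325449 -0.99989968  0.01378519]
 [-0.99325161  0.00163405 -0.11596796]
 [ 0.1159338  -0.01406958 -0.99315729]] [-3.49530692e-04  5.56195310e-01  9.67818666e-01]
wrist [[374.35115581   0.         276.31498934]
 [  0.         374.35115581 215.8576196 ]
 [  0.           0.           1.        ]] [[ 0.38997582 -0.92082324 -0.00184813]
 [-0.88374648 -0.37483582  0.28016113]
 [-0.25867162 -0.10762279 -0.95995121]] [-0.52503517 -0.03516488  0.39220545]
```

View pics/top0.png

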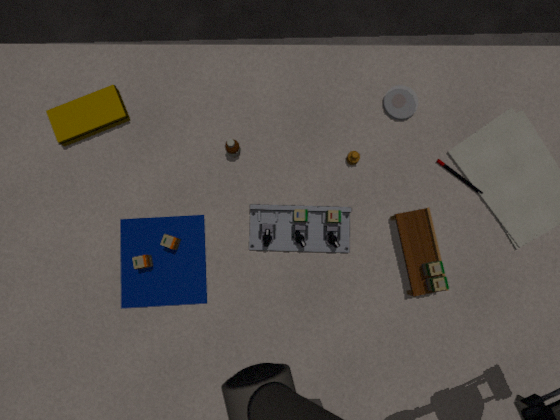

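View pics/scene0.png

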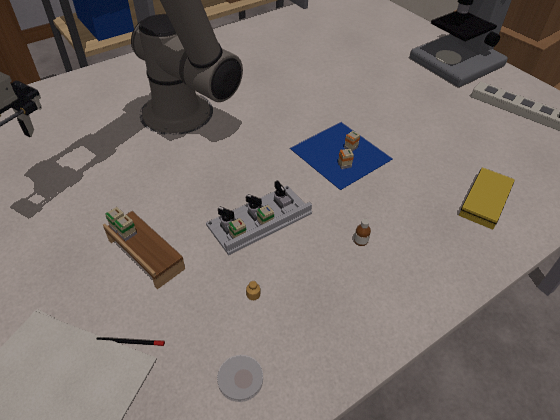

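View pics/wrist0.png

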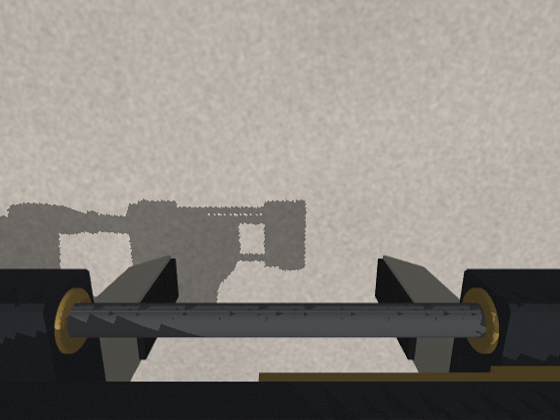

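Both places 1 and 2 hold green blocks, place 3 (left in the top view) is empty, and two orange blocks are on the folder. The row ends at about (433,269) in the top view. I'll zoom in next.

```bash
cat > h.py <<'E'
import numpy as np, cv2
from cell import robot, read_camera
def cam(n): return read_camera(n)
def ray(c,u,v,z):
    K,R,t=c["intrinsics"],np.array(c["R"]),np.array(c["t"])
    d=R.T@np.linalg.solve(K,[u,v,1.0]); o=-R.T@t
    return o+d*(z-o[2])/d[2]
def proj(c,X):
    p=np.array(c["R"])@np.array(X)+np.array(c["t"]); p=c["intrinsics"]@p; return p[:2]/p[2]
def save(c,name,crop=None,s=1):
    f=c["frame"][:,:,::-1]
    if crop: x0,y0,x1,y1=crop; f=f[y0:y1,x0:x1]
    cv2.imwrite("pics/"+name,cv2.resize(f,None,fx=s,fy=s,interpolation=cv2.INTER_CUBIC))
def blobs(c,lo,hi,minA=5):
    h=cv2.cvtColor(c["frame"],cv2.COLOR_RGB2HSV); m=cv2.inRange(h,np.array(lo),np.array(hi))
    n,l,s,ce=cv2.connectedComponentsWithStats(m)
    return [(s[i,4],s[i,:4],ce[i],l==i) for i in range(1,n) if s[i,4]>=minA]
GREEN=((45,90,60),(85,255,255)); ORANGE=((8,150,120),(22,255,255))
E
python3 - <<'E'
from h import *
c=cam("top"); save(c,"top1.png",(240,195,360,260),6.5); save(c,"top2.png",(115,210,215,310),6);save(c,"top3.png",(380,195,460,305),5)
for nm,r in (("g",GREEN),("o",ORANGE)):
  for b in blobs(c,*r): print(nm,b[0],b[1],b[2].round(1),ray(c,*b[2],0.05).round(3))
for p in [(248,204),(352,204),(352,253),(248,253)]: print(ray(c,*p,0.01).round(3))
for p in [(410,296),(393,213),(430,207),(448,290)]: print("sh",ray(c,*p,0.05).round(3))
E
```

```text
g 26 [305 209   3  12] [305.7 214.8] [ 0.56  -0.049  0.05 ]
g 23 [338 211   3  11] [339.4 216.1] [ 0.557 -0.131  0.05 ]
g 30 [439 261   6  12] [441.6 266.4] [ 0.436 -0.373  0.05 ]
g 29 [444 277   5  12] [446.  282.5] [ 0.397 -0.382  0.05 ]
[0.592 0.093 0.01 ]
[ 0.592 -0.169  0.01 ]
[ 0.469 -0.166  0.01 ]
[0.47  0.092 0.01 ]
sh [ 0.366 -0.294  0.05 ]
sh [ 0.564 -0.261  0.05 ]
sh [ 0.579 -0.351  0.05 ]
sh [ 0.38  -0.385  0.05 ]
```

View pics/top1.png

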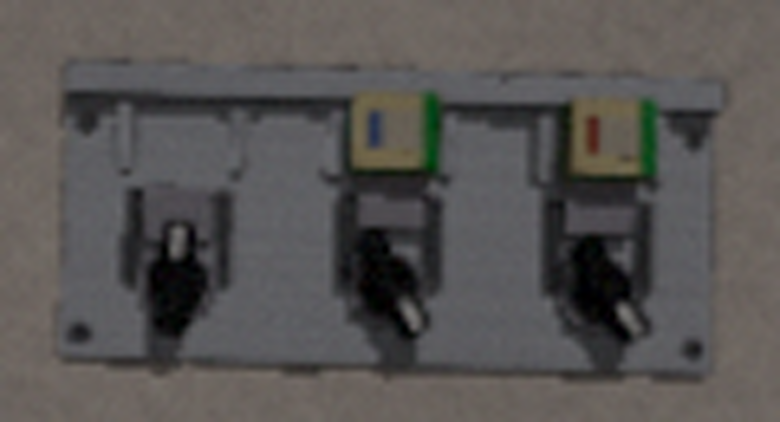

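View pics/top2.png

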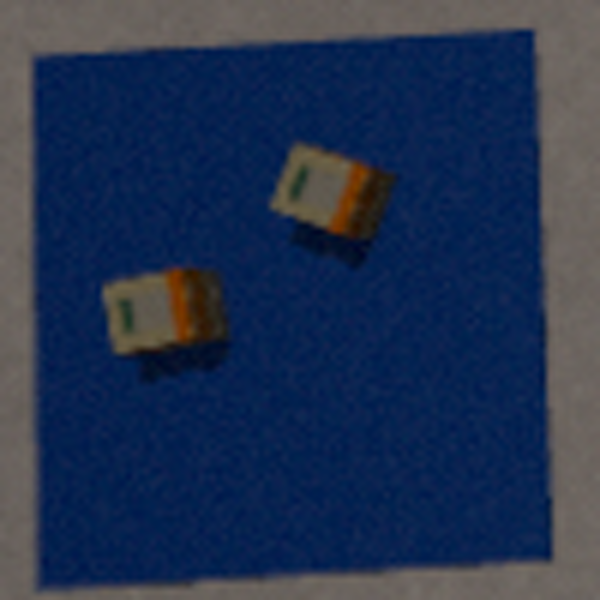

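View pics/top3.png

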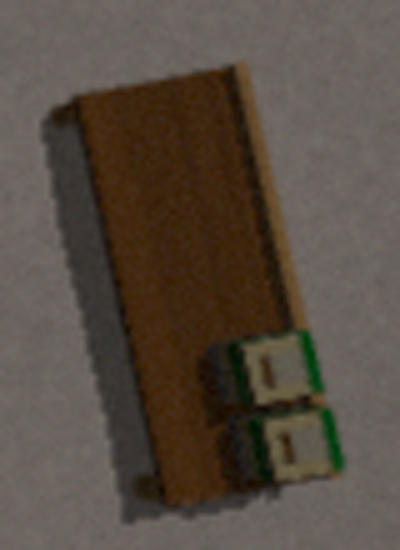

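```bash
cat >> h.py <<'E'
from scipy.spatial.transform import Rotation as Ro
def togo(x,y,z,yawdeg):
    s=robot.observe(); R0=Ro.from_euler("xyz",s["tool_rot"]); T=Ro.from_euler("xyz",[np.pi,0,np.radians(yawdeg)])
    d=R0.inv().apply(np.array([x,y,z])-s["tool_pos"])*100; w=(R0.inv()*T).as_rotvec(degrees=True)
    print("togo cm",d.round(2),"deg",w.round(1), "t",round(s["time"],2),"open",round(s["opening"],4),"F",np.round(s["contact_force"],1))
E
python3 -m crank '[[9,-6,0,0,0,-8,1],[18,-12,0,0,0,-8,1],[27,-18,0,0,0,-8,1],[36,-24,0,0,0,-8,1],[44.4,-29.3,0,0,0,-8,1]]'
python3 -c "
from h import *
togo(.5,-.04,.25,31)"
```

```text
time: 0.82
tool_pos: [0.3778, -0.2209, 0.2458]
tool_rot: [3.141, -0.0, 0.54]
contact_force: [1.2, -1.4, -0.8]
opening: 0.0916
togo cm [19.78 -9.24 -0.42] deg [ 0.  -0.  -0.1] t 0.82 open 0.0916 F [ 1.2 -1.4 -0.8]
```

```bash
python3 -m crank '[[5,-2.3,0,0,0,0,1],[10,-4.6,0,0,0,0,1],[15,-7,0,0,0,0,1],[19.6,-9,0,0,0,0,1],[19.6,-9,0,0,0,0,1]]'
python3 - <<'E'
from h import *
togo(.5,-.04,.25,31)
c=cam("wrist"); save(c,"w1.png",None,1.4)
np.save("w1.npy",c,allow_pickle=True)
E
```

```text
time: 1.45
tool_pos: [0.5, -0.042, 0.2453]
tool_rot: [-3.141, -0.0, 0.545]
contact_force: [0.2, -0.6, -0.2]
opening: 0.0918
togo cm [ 0.1  -0.17 -0.47] deg [-0.  -0.   0.2] t 1.45 open 0.0918 F [ 0.2 -0.6 -0.2]
```

View pics/w1.png

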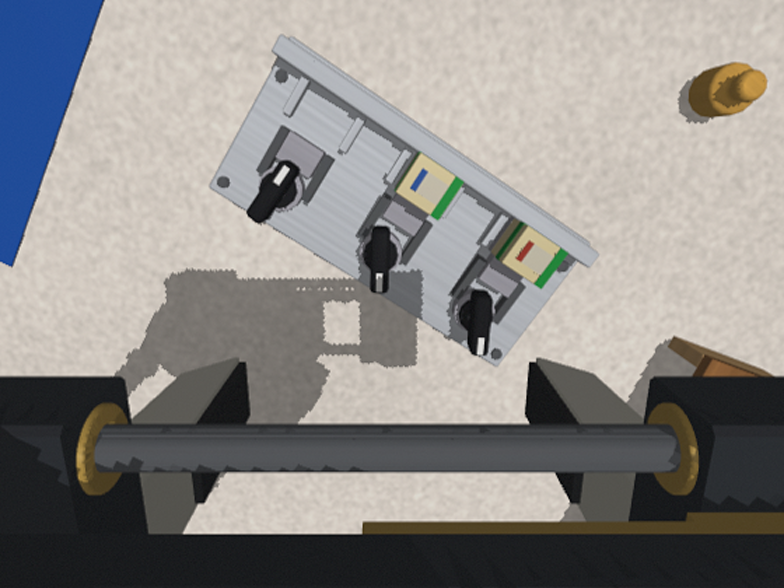

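Run:
```python
from h import *
c=np.load("w1.npy",allow_pickle=True).item()
save(c,"w1a.png",(145,20,295,135),5.2); save(c,"w1b.png",(280,120,430,265),4.1)
```

```text
(no output)
```

View pics/w1a.png

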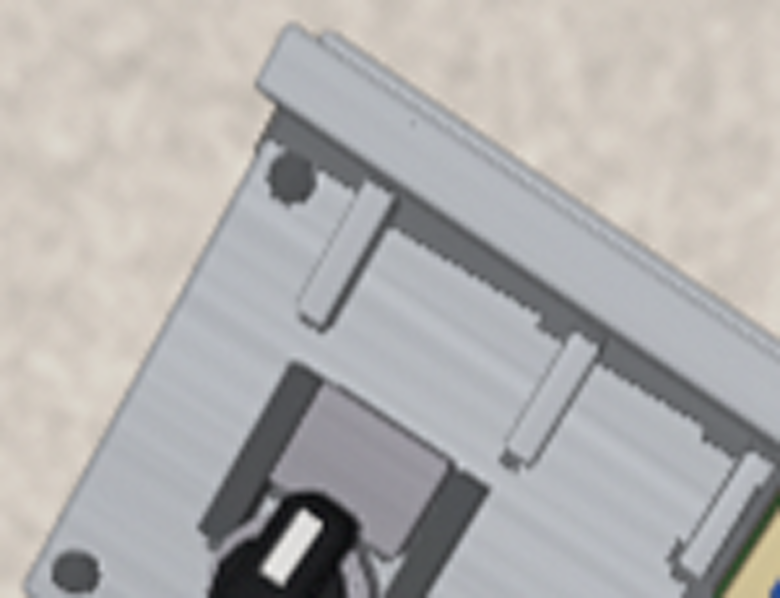

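View pics/w1b.png

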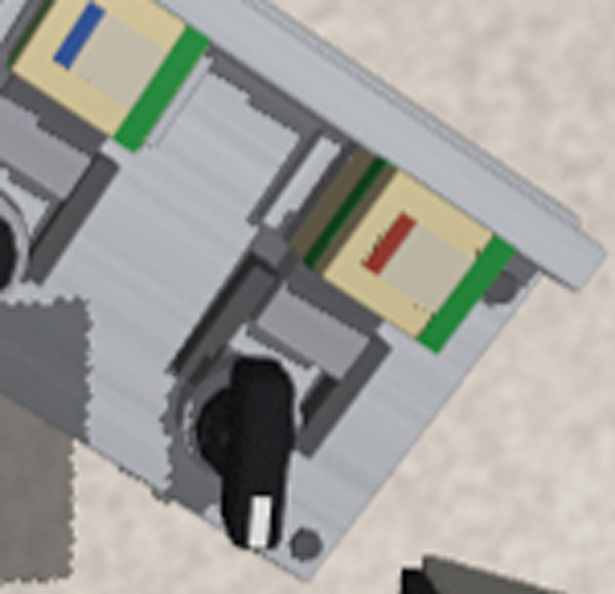

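Run:
```python
from h import *
c=np.load("w1.npy",allow_pickle=True).item()
A=lambda x,y,z: ray(c,145+x/5.2,20+y/5.2,z)
B=lambda x,y,z: ray(c,280+x/4.1,120+y/4.1,z)
wl=A(257,85,.034); wr=B(578,290,.034)
d=wl-wr; print("wall",wl.round(4),wr.round(4),np.linalg.norm(d),np.degrees(np.arctan2(-d[0],d[1])))
h=[A(291,178,.012),A(75,572,.012),B(305,545,.012),B(500,287,.012)]
for p in h: print("hole",p.round(4))
print("mean",np.mean(h,0).round(4)); d=h[0]-h[3]; print(np.degrees(np.arctan2(-d[0],d[1]))); d=h[1]-h[2]; print(np.degrees(np.arctan2(-d[0],d[1])))
d=wl-wr;yw=np.arctan2(-d[0],d[1]); ex=np.array([np.cos(yw),np.sin(yw)]);ey=np.array([-ex[1],ex[0]])
S2=(wl+wr)[:2]/2-.014*ex
for i in (1,2,3):
  s=S2+(i-2)*.08*ey; g=s-.056*ex; print(i,"seat",s.round(4),"grip",g.round(4), "px grip top",proj(c,[*g,.058]).round(1)*1.4)
print("hull y of end", ((wl+wr)[:2]/2))
w=[B(258,360,.058),B(258,548,.058)]; print("wing1",np.mean(w,0).round(4),np.linalg.norm(w[0]-w[1]),np.degrees(np.arctan2(*(w[1]-w[0])[1::-1])))
```

```text
wall [0.5782 0.0869 0.034 ] [ 0.5708 -0.162   0.034 ] 0.2490264647662033 -1.7070659003575892
hole [0.5688 0.0804 0.012 ]
hole [0.4874 0.0829 0.012 ]
hole [ 0.4799 -0.1525  0.012 ]
hole [ 0.5617 -0.1549  0.012 ]
mean [ 0.5245 -0.036   0.012 ]
-1.7187022463068813
-1.822730790754433
1 seat [ 0.5582 -0.1171] grip [ 0.5022 -0.1154] px grip top [482.86 326.06]
2 seat [ 0.5605 -0.0371] grip [ 0.5046 -0.0355] px grip top [380.8  261.38]
3 seat [0.5629 0.0428] grip [0.507  0.0445] px grip top [271.18 191.8 ]
hull y of end [ 0.57453876 -0.03754036]
wing1 [ 0.5027 -0.1129  0.058 ] 0.04462491037867877 -145.9320415312764
```

Run:
```python
from h import *
togo(.5022,-.1147,.10,29.3); togo(.5022,-.1147,.052,29.3)
```

```text
togo cm [-3.41  6.27 14.53] deg [-0.   0.   1.8] t 1.5 open 0.0918 F [-0.3 -0.1 -0.2]
togo cm [-3.4   6.27 19.33] deg [-0.   0.   1.8] t 1.5 open 0.0918 F [-0.3 -0.1 -0.2]
```

```bash
python3 -m crank '[[-1.7,3.1,4,0,0,1.8,0.43],[-3.4,6.27,8,0,0,1.8,0.43],[-3.4,6.27,13,0,0,1.8,0.43],[-3.4,6.27,14,0,0,1.8,0.43],[-3.4,6.27,14,0,0,1.8,0.43]]' 25
python3 - <<'E'
from h import *
togo(.5022,-.1147,.052,29.3)
c=cam("wrist"); save(c,"w2.png",None,1.4)
E
```

```text
time: 2.12
tool_pos: [0.5019, -0.1164, 0.1063]
tool_rot: [-3.142, 0.0, 0.508]
contact_force: [-0.2, -1.1, 0.1]
opening: 0.0466
togo cm [ 0.11 -0.13  5.43] deg [-0.   0.  -0.2] t 2.12 open 0.0466 F [-0.2 -1.1  0.1]
```

View pics/w2.png

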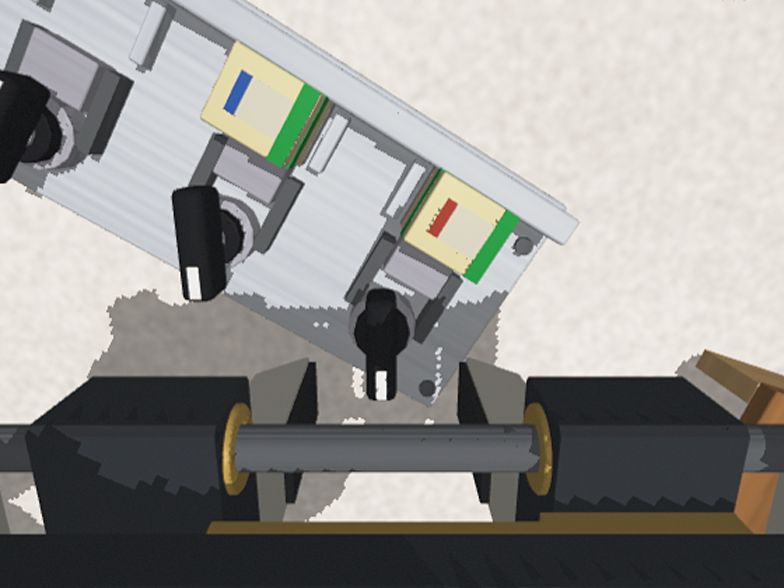

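```bash
python3 -m crank '[[0.1,-0.13,3,0,0,0,0.43],[0.1,-0.13,5.4,0,0,0,0.43],[0.1,-0.13,5.4,0,0,0,0.1],[0.1,-0.13,5.4,0,0,0,0.05],[0.1,-0.13,5.4,0,0,0,0.05]]' 25
python3 -m crank '[[0,0,0,0,0,0,0.05],[0,0,0,0,0,-10,0.05],[0,0,0,0,0,-20,0.05],[0,0,0,0,0,-30,0.05],[0,0,0,0,0,-40,0.05]]' 25
python3 -c "
from h import *
print(robot.observe())"
```

```text
time: 2.8
tool_pos: [0.5024, -0.1134, 0.0533]
tool_rot: [-3.141, -0.001, 0.509]
contact_force: [-1.1, 5.8, 2.3]
opening: 0.0209
time: 3.42
tool_pos: [0.5017, -0.1128, 0.0533]
tool_rot: [-3.14, -0.001, 1.213]
contact_force: [-3.4, 6.6, 4.9]
opening: 0.0207
{'time': 3.425, 'qpos': array([-0.37116259,  0.56265471,  1.78251866,  0.00202855,  0.79762755,
       -0.01456048]), 'qvel': array([ 4.75045105e-04, -1.99540119e-03,  2.87365560e-03, -1.13166615e-03,
        3.54005093e-03, -1.38664197e+00]), 'joint_efforts': array([ -3.21309239, -45.33634543, -19.39417541,  -1.24131247,
        -1.87676333,   1.77902509]), 'tool_pos': array([ 0.50174815, -0.11283257,  0.05330067]), 'tool_rot': array([-3.14040460e+00, -1.46757319e-03,  1.21277571e+00]), 'contact_force': array([-3.44582351,  6.62122227,  4.87689089]), 'torque': array([ 1.2443516 ,  0.55669092, -0.02325212]), 'opening': 0.020669811496813573}
```

Run:
```python
from h import *
c=cam("wrist"); save(c,"w3.png",None,1.4)
```

```text
(no output)
```

View pics/w3.png

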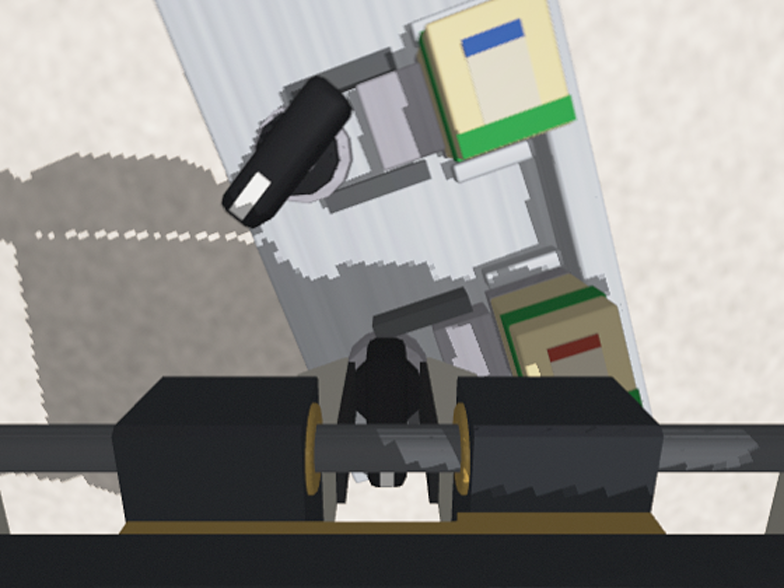

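```bash
python3 -m crank '[[0,0,0,0,0,0,0.35],[0,0,-0.45,0,0,0,0.35],[0,0,-0.5,0,0,0,0.05],[0,0,-0.5,0,0,0,0.05],[0,0,-0.5,0,0,0,0.05]]' 25
python3 -m crank '[[0,0,0,0,0,0,0.05],[0,0,0,0,0,-10,0.05],[0,0,0,0,0,-20,0.05],[0,0,0,0,0,-30,0.05],[0,0,0,0,0,-40,0.05]]' 25
python3 -c "
from h import *
print(robot.observe()['torque']);togo(.5022,-.1147,.058,180-1.75)"
```

```text
time: 4.1
tool_pos: [0.5012, -0.114, 0.0568]
tool_rot: [-3.139, 0.0, 1.207]
contact_force: [-2.9, 1.2, 6.0]
opening: 0.0116
time: 4.72
tool_pos: [0.5011, -0.1139, 0.0568]
tool_rot: [-3.14, -0.002, 1.911]
contact_force: [-4.1, 1.2, 6.4]
opening: 0.0119
[ 0.19989424  0.59386558 -0.04473536]
togo cm [-0.11  0.08 -0.12] deg [ -0.   -0.1 -68.8] t 4.72 open 0.0119 F [-4.1  1.2  6.4]
```

```bash
python3 -m crank '[[0,0,0,0,0,-10,0.05],[0,0,0,0,0,-20,0.05],[0,0,0,0,0,-30,0.05],[0,0,0,0,0,-40,0.05],[0,0,0,0,0,-50,0.05]]' 25
python3 -m crank '[[0,0,0,0,0,-10,0.05],[0,0,0,0,0,-19,0.05],[0,0,0,0,0,-21,0.05],[0,0,0,0,0,-21,0.05]]' 25
python3 -c "
from h import *
print(robot.observe()['torque']);togo(.5022,-.1147,.058,180-1.75)"
```

```text
time: 5.35
tool_pos: [0.5011, -0.114, 0.0568]
tool_rot: [-3.141, -0.003, 2.784]
contact_force: [-4.4, 2.0, 5.6]
opening: 0.012
time: 5.85
tool_pos: [0.5011, -0.114, 0.0568]
tool_rot: [3.141, -0.002, -3.14]
contact_force: [-4.4, 2.3, 5.8]
opening: 0.0117
[ 0.26522634  0.66142852 -0.48074833]
togo cm [-0.11 -0.07 -0.12] deg [ 0.1 -0.1  1.9] t 5.85 open 0.0117 F [-4.4  2.3  5.8]
```

```bash
python3 -m crank '[[0,0,0,0,0,0,0.6],[0,0,-3,0,0,0,0.6],[0,0,-7,0,0,0,0.6],[0,0,-7,0,0,0,0.6]]' 20
python3 - <<'E'
from h import *
togo(.5582,-.1171,.048,178.25)
c=cam("wrist"); save(c,"w4.png",None,1.4); np.save("w4.npy",c,allow_pickle=True)
E
```

```text
time: 6.35
tool_pos: [0.5041, -0.115, 0.1294]
tool_rot: [-3.139, 0.006, -3.139]
contact_force: [0.4, 0.4, -0.1]
opening: 0.0472
togo cm [-5.36 -0.2   8.17] deg [-0.1  0.3  1.9] t 6.35 open 0.0472 F [ 0.4  0.4 -0.1]
```

View pics/w4.png

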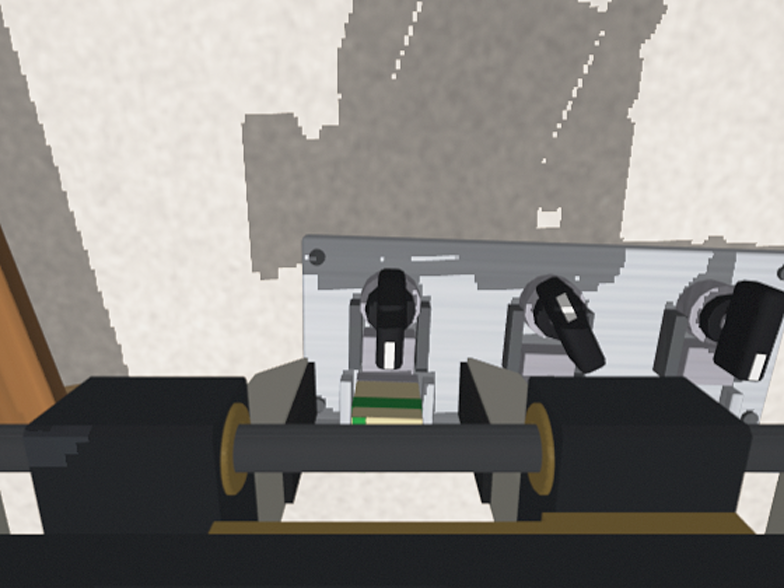

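```bash
python3 -m crank '[[-3,-0.1,0,0,0,1.9,0.6],[-5.4,-0.15,1,0,0,1.9,0.6],[-5.4,-0.15,5,0,0,1.9,0.6],[-5.4,-0.15,8.2,0,0,1.9,0.6],[-5.4,-0.15,8.2,0,0,1.9,0.6]]' 20
python3 -m crank '[[0,0,0,0,0,0,0.25],[0,0,0,0,0,0,0.25],[0,0,0,0,0,0,0.25],[0,0,0,0,0,0,0.25]]' 20
```

```text
time: 7.02
tool_pos: [0.5538, -0.1148, 0.0412]
tool_rot: [3.139, -0.007, 3.111]
contact_force: [-0.1, -0.4, 0.4]
opening: 0.0552
time: 7.52
tool_pos: [0.5568, -0.1158, 0.0459]
tool_rot: [-3.141, 0.002, 3.111]
contact_force: [-1.2, 1.0, 6.7]
opening: 0.0319
```

```bash
python3 -m crank '[[0,0,-3,0,0,0,0.25],[0,0,-8,0,0,0,0.25],[0,0,-14,0,0,0,0.25],[0,0,-18,0,0,0,0.25],[0,0,-18,0,0,0,0.25]]' 20
python3 - <<'E'
from h import *
togo(.50,-.31,.23,189.5)
E
```

```text
time: 8.15
tool_pos: [0.5576, -0.116, 0.2283]
tool_rot: [-3.139, 0.007, 3.111]
contact_force: [-0.2, -0.2, -2.8]
opening: 0.032
togo cm [  5.17 -19.56  -0.16] deg [ -0.2   0.4 -11.2] t 8.15 open 0.032 F [-0.2 -0.2 -2.8]
```

```bash
python3 -m crank '[[1.3,-5,0,0,0,-5,0.25],[2.6,-10,0,0,0,-11.2,0.25],[3.9,-15,0,0,0,-11.2,0.25],[5.2,-19.5,0,0,0,-11.2,0.25],[5.2,-19.5,0,0,0,-11.2,0.25]]' 20
python3 - <<'E'
from h import *
togo(.50,-.31,.23,189.5)
c=cam("wrist"); save(c,"w5.png",None,1.4); np.save("w5.npy",c,allow_pickle=True)
E
```

```text
time: 8.78
tool_pos: [0.4964, -0.3115, 0.2225]
tool_rot: [3.14, -0.003, -2.981]
contact_force: [0.2, 0.7, -1.4]
opening: 0.032
togo cm [-0.38  0.09 -0.75] deg [ 0.1 -0.1 -0.3] t 8.78 open 0.032 F [ 0.2  0.7 -1.4]
```

View pics/w5.png

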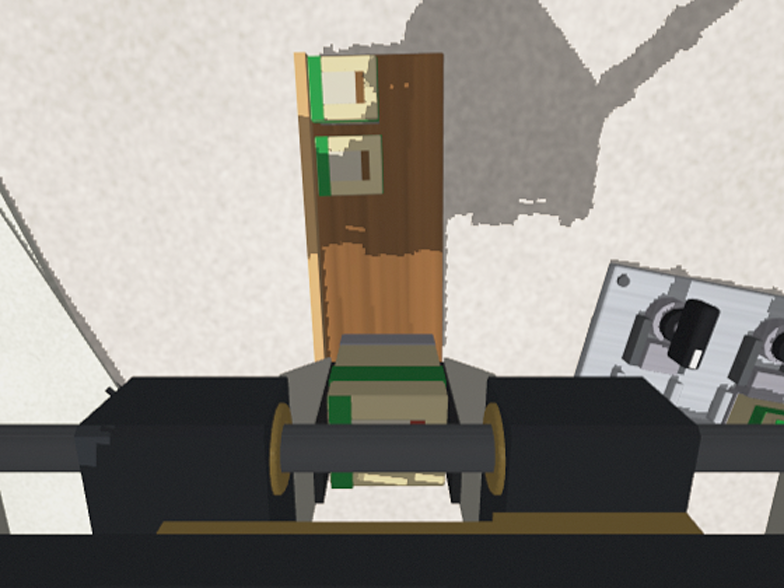

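Run:
```python
from h import *
c=np.load("w5.npy",allow_pickle=True).item()
save(c,"w5a.png",(205,30,325,150),5)
```

```text
(no output)
```

View pics/w5a.png

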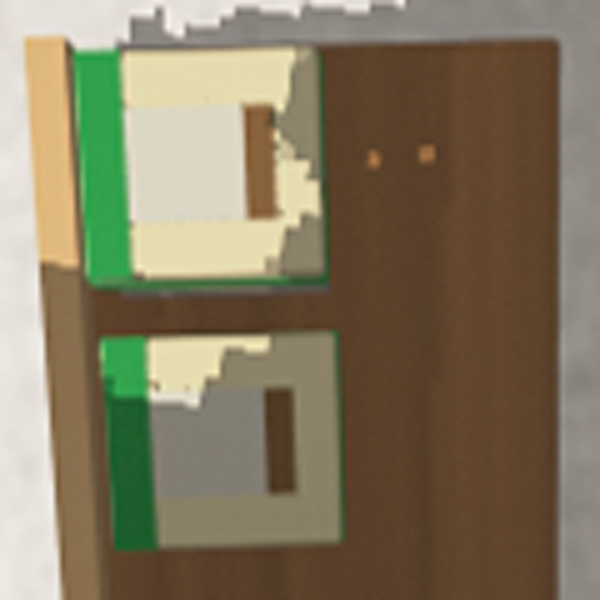

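Run:
```python
from h import *
c=np.load("w5.npy",allow_pickle=True).item()
A=lambda x,y,z: ray(c,205+x/5,30+y/5,z)
def ana(P):
  P=np.array([A(x,y,.098)[:2] for x,y in P]); ce=P.mean(0)
  d=(P[1]-P[0])+(P[2]-P[3]); yaw=np.degrees(np.arctan2(-d[0],d[1])); d2=(P[0]-P[3])+(P[1]-P[2]); 
  print(ce.round(4),"y-len",np.linalg.norm(d)/2,"x-len",np.linalg.norm(d2)/2,"yaw",yaw,np.degrees(np.arctan2(d2[1],d2[0]))); return ce
k2=ana([(99,338),(336,333),(343,543),(114,550)]); k1=ana([(74,52),(318,48),(327,277),(89,286)])
d=k2-k1; L=np.linalg.norm(d); ang=np.arctan2(d[1],d[0]); print("gap",L,"line deg",np.degrees(ang))
u=np.array([np.cos(ang),np.sin(ang)])
# shelf +y edge at z=.05
e1=A(557,40,.05);e2=ray(c,443/1.4,330/1.4,.05); q=e2-e1; print("edge",e1,e2,np.degrees(np.arctan2(q[1],q[0])))
for n in (1,2): print(n,(k2+u*.034*n).round(4))
```

```text
[ 0.4326 -0.3409] y-len 0.03193923372235152 x-len 0.028000937441799417 yaw 10.628553475713716 -168.85507335339813
[ 0.3983 -0.3485] y-len 0.03178908604882332 x-len 0.028436528623095845 yaw 10.666230693786781 -168.93602576456036
gap 0.03516043125989202 line deg 12.578467368359318
edge [ 0.36709255 -0.30174114  0.05      ] [ 0.52420494 -0.2714792   0.05      ] 10.902414838936014
1 [ 0.4658 -0.3335]
2 [ 0.499 -0.326]
```

Run:
```python
from h import *
c=np.load("w5.npy",allow_pickle=True).item()
s=robot.observe(); Rt=Ro.from_euler("xyz",s["tool_rot"]); z=s["tool_pos"][2]+.0141
for p in [(329,396),(447,393),(329,488),(446,486)]:
  P=ray(c,p[0]/1.4,p[1]/1.4,z); print((Rt.inv().apply(P-s["tool_pos"])*1000).round(1))
togo(.4655,-.3352,.13,190.8);togo(.4655,-.3352,.0845,190.8)
```

```text
[ 13.5 -17.7 -14.1]
[ 14.3  13.5 -14. ]
[-14.7 -18.6 -14.2]
[-14.1  14.  -14.1]
togo cm [ 3.51 -2.03  9.27] deg [ 0.2 -0.1 -1.5] t 8.82 open 0.032 F [-0.2  0.9 -1.1]
togo cm [ 3.5  -2.04 13.82] deg [ 0.2 -0.1 -1.5] t 8.82 open 0.032 F [-0.2  0.9 -1.1]
```

Run:
```python
from h import *
for f in ("w1.npy","w4.npy","w5.npy"):
  c=np.load(f,allow_pickle=True).item(); o=-np.array(c["R"]).T@np.array(c["t"])
  print(f,o)
s=robot.observe(); Rt=Ro.from_euler("xyz",s["tool_rot"])
print((Rt.inv().apply(o-s["tool_pos"])*1000).round(1)); print((np.array(c["R"])@Rt.as_matrix()).round(4))
print(proj(c,s["tool_pos"]),proj(c,s["tool_pos"]+Rt.apply([0,0,.2])))
```

```text
w1.npy [ 0.56533783 -0.00353547  0.3855569 ]
w4.npy [ 0.42850683 -0.11558138  0.26915883]
w5.npy [ 0.42299658 -0.32445747  0.36295347]
[  75.8   -2.2 -140.1]
[[-1.700e-03  1.000e+00  5.000e-04]
 [-9.604e-01 -1.500e-03 -2.787e-01]
 [-2.787e-01 -1.000e-03  9.604e-01]]
[282.16579102 297.00452251] [279.04299064 192.17185887]
```

```bash
cat >> h.py <<'E'
RCT=np.array([[0,1,0],[-.9604,0,-.2787],[-.2787,0,.9604]])
def wcam():
    s=robot.observe(); c=dict(read_camera("wrist")); Rt=Ro.from_euler("xyz",s["tool_rot"]).as_matrix()
    o0=-np.array(c["R"]).T@np.array(c["t"]); print("given cam in tool mm",(Rt.T@(o0-s["tool_pos"])*1000).round(1),"qvel",np.abs(s["qvel"]).max().round(3),(np.array(c["R"])@Rt@RCT.T).round(3).tolist())
    o=s["tool_pos"]+Rt@np.array([.0755,0,-.140]); c["R0"],c["t0"]=c["R"],c["t"]
    c["R"]=RCT@Rt.T; c["t"]=-c["R"]@o; c["s"]=s; return c
E
python3 -m crank '[[0,0,0,0,0,0,0.25],[0,0,0,0,0,0,0.25]]' 20
python3 - <<'E'
from h import *
c=wcam(); np.save("w6.npy",c,allow_pickle=True); save(c,"w6.png",None,1.4); save(c,"w6a.png",(205,30,325,150),5)
c=wcam()
E
```

```text
time: 9.07
tool_pos: [0.4987, -0.3077, 0.2244]
tool_rot: [3.141, -0.0, -2.975]
contact_force: [0.3, 0.3, -1.9]
opening: 0.0318
given cam in tool mm [  74.9   -0.8 -140.3] qvel 0.006 [[1.0, 0.0, -0.0], [-0.0, 1.0, -0.001], [0.0, 0.001, 1.0]]
given cam in tool mm [  74.9   -0.8 -140.3] qvel 0.005 [[1.0, 0.0, -0.0], [-0.0, 1.0, -0.0], [0.0, 0.0, 1.0]]
```

View pics/w6a.png

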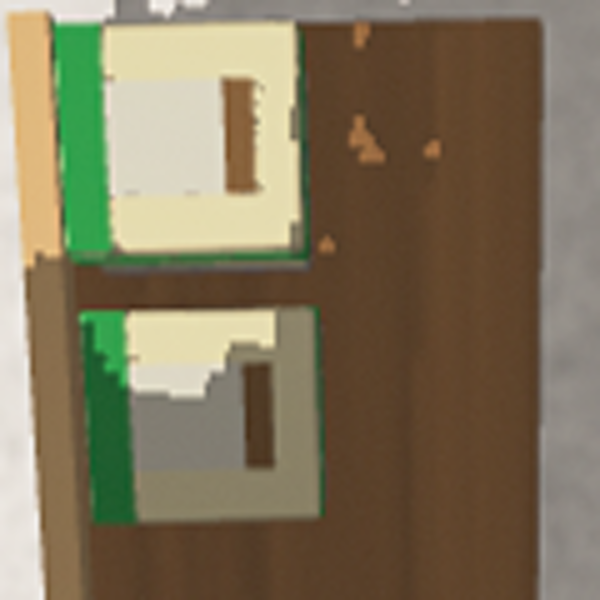

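View pics/w6.png

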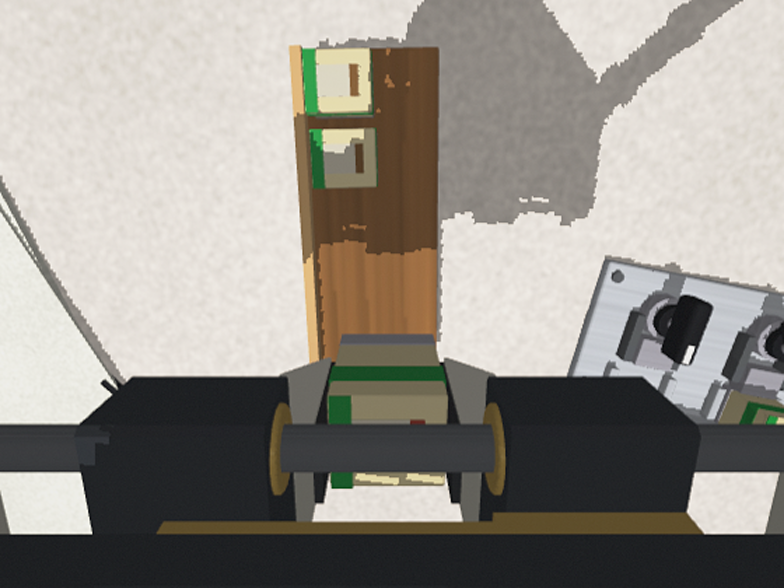

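Run:
```python
from h import *
c=np.load("w6.npy",allow_pickle=True).item()
A=lambda x,y,z: ray(c,205+x/5,30+y/5,z)
def ana(P):
  P=np.array([A(x,y,.098)[:2] for x,y in P]); ce=P.mean(0)
  d=(P[1]-P[0])+(P[2]-P[3]); yaw=np.degrees(np.arctan2(-d[0],d[1])); d2=(P[0]-P[3])+(P[1]-P[2]); 
  print(ce.round(4),"y-len",np.linalg.norm(d)/2,"x-len",np.linalg.norm(d2)/2,"yaw",yaw,np.degrees(np.arctan2(d2[1],d2[0]))); return ce
k2=ana([(79,312),(318,308),(323,516),(93,524)]); k1=ana([(53,24),(297,22),(308,250),(66,258)])
d=k2-k1; L=np.linalg.norm(d); ang=np.arctan2(d[1],d[0]); print("gap",L,"line deg",np.degrees(ang))
e1=A(541,20,.05);e2=ray(c,437/1.4,330/1.4,.05); q=e2-e1; a=np.arctan2(q[1],q[0]);print("edge",e1,e2,np.degrees(a))
n=np.array([np.sin(a),-np.cos(a)]); print("perp",(k1-e1[:2])@n,(k2-e1[:2])@n)
s=c["s"]; Rt=Ro.from_euler("xyz",s["tool_rot"]); z=s["tool_pos"][2]+.0141
for p in [(329,396),(447,393),(329,488),(446,486)]:
  P=ray(c,p[0]/1.4,p[1]/1.4,z); print((Rt.inv().apply(P-s["tool_pos"])*1000).round(1))
u=np.array([np.cos(a),np.sin(a)]); 
p=k2+u*.034+n*(.0516-(k2-e1[:2])@n); print("p1",p,"p2",p+.034*u)
togo(*p,.13,180+np.degrees(a));togo(*p,.0845,180+np.degrees(a))
```

```text
[ 0.4316 -0.3402] y-len 0.032211580921840864 x-len 0.027811953905662348 yaw 10.99037029030443 -169.06578125854725
[ 0.3973 -0.3482] y-len 0.03210803657713819 x-len 0.0283091932915511 yaw 10.681579927122852 -168.738741251844
gap 0.03525254978044628 line deg 13.029899715460925
edge [ 0.36628632 -0.30117308  0.05      ] [ 0.52693751 -0.27051296  0.05      ] 10.804907724477479
perp 0.05196572016640737 0.05059708658002075
[ 13.2 -15.3 -14.1]
[ 14.   15.8 -14.1]
[-15.  -16.1 -14.1]
[-14.4  16.5 -14.1]
p1 [ 0.46521182 -0.33482457] p2 [ 0.49860904 -0.32845074]
togo cm [ 3.75 -2.09  9.47] deg [ 0.  -0.  -1.3] t 9.18 open 0.0319 F [-0.9  0.5 -0.9]
togo cm [ 3.75 -2.09 14.02] deg [ 0.  -0.  -1.3] t 9.18 open 0.0319 F [-0.9  0.5 -0.9]
```

```bash
python3 -m crank '[[2.5,-1.4,3,0,0,-1.3,0.25],[3.75,-2.1,7,0,0,-1.3,0.25],[3.75,-2.1,9.5,0,0,-1.3,0.25],[3.75,-2.1,9.5,0,0,-1.3,0.25],[3.75,-2.1,9.5,0,0,-1.3,0.25]]' 20
python3 -c "
from h import *
togo(.4652,-.3348,.085,190.8)"
```

```text
time: 9.8
tool_pos: [0.4656, -0.336, 0.131]
tool_rot: [-3.14, 0.001, -2.953]
contact_force: [-0.3, -0.3, -1.6]
opening: 0.0317
togo cm [0.02 0.13 4.6 ] deg [-0.1  0.1  0. ] t 9.8 open 0.0317 F [-0.3 -0.3 -1.6]
```

```bash
python3 -m crank '[[0,0.07,2.5,0,0,0,0.25],[0,0.07,4.2,0,0,0,0.25],[0,0.07,4.6,0,0,0,0.25],[0,0.07,4.6,0,0,0,0.25],[0,0.07,4.6,0,0,0,0.25]]' 20
python3 -c "
from h import *
togo(.4652,-.3348,.084,190.8)"
```

```text
time: 10.42
tool_pos: [0.4651, -0.3355, 0.0844]
tool_rot: [-3.14, 0.001, -2.954]
contact_force: [-0.6, -0.8, -1.4]
opening: 0.0318
togo cm [-0.02  0.07  0.04] deg [-0.1  0.  -0. ] t 10.43 open 0.0318 F [-0.6 -0.8 -1.4]
```

```bash
python3 -m crank '[[0,0.05,0.12,0,0,0,0.25],[0,0.05,0.12,0,0,0,0.25],[0,0.05,0.12,0,0,0,0.25]]' 20
python3 -m crank '[[0,0,0,0,0,0,0.45],[0,0,0,0,0,0,0.5],[0,0,-1,0,0,0,0.5],[0,0,-5,0,0,0,0.5],[0,0,-10,0,0,0,0.5]]' 20
python3 -m crank '[[0,0,-2,0,0,0,0.5],[0,0,-2,0,0,0,0.5]]' 20
python3 - <<'E'
from h import *
c=wcam();  save(c,"w7.png",None,1.4)
togo(.5022,-.1147,.15,29.3)
E
```

```text
time: 10.8
tool_pos: [0.465, -0.3354, 0.0839]
tool_rot: [-3.139, 0.001, -2.954]
contact_force: [-2.3, 0.7, 6.4]
opening: 0.0317
time: 11.42
tool_pos: [0.4642, -0.3342, 0.1833]
tool_rot: [3.14, -0.001, -2.954]
contact_force: [1.4, -1.0, 0.3]
opening: 0.0455
time: 11.68
tool_pos: [0.4652, -0.3352, 0.2047]
tool_rot: [-3.138, 0.003, -2.954]
contact_force: [0.1, 0.5, -0.8]
opening: 0.0461
given cam in tool mm [  74.9   -0.8 -140.2] qvel 0.053 [[1.0, 0.0, -0.0], [-0.0, 1.0, -0.001], [0.0, 0.001, 1.0]]
togo cm [-7.8  20.91  5.28] deg [0.000e+00 1.000e-01 1.615e+02] t 11.72 open 0.0458 F [ 0.2 -0.9 -0.6]
```

View pics/w7.png

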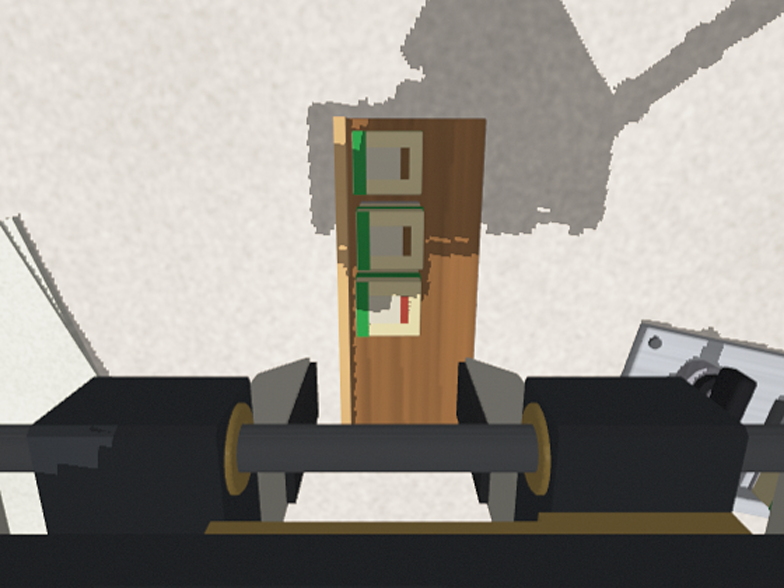

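```bash
python3 -m crank '[[0,0,-1,0,0,10.5,0.43],[0,0,-1,0,0,21,0.43],[0,0,-1,0,0,31.5,0.43],[0,0,-1,0,0,42,0.43],[0,0,-1,0,0,52.5,0.43]]' 25
python3 -m crank '[[0,0,0,0,0,10.5,0.43],[0,0,0,0,0,21,0.43],[0,0,0,0,0,31.5,0.43],[0,0,0,0,0,42,0.43],[0,0,0,0,0,52.5,0.43]]' 25
python3 -m crank '[[0,0,0,0,0,10.5,0.43],[0,0,0,0,0,21,0.43],[0,0,0,0,0,31.5,0.43],[0,0,0,0,0,42,0.43],[0,0,0,0,0,52.5,0.43]]' 25
python3 -c "
from h import *
togo(.5041,-.0345,.12,29.3)"
```

```text
time: 12.35
tool_pos: [0.464, -0.3341, 0.2106]
tool_rot: [3.142, -0.003, 2.407]
contact_force: [0.4, -0.2, 0.5]
opening: 0.0392
time: 12.98
tool_pos: [0.464, -0.3341, 0.2106]
tool_rot: [-3.139, -0.002, 1.491]
contact_force: [-1.0, 0.1, -0.5]
opening: 0.0393
time: 13.6
tool_pos: [0.464, -0.3341, 0.2106]
tool_rot: [-3.138, 0.001, 0.574]
contact_force: [-0.9, 0.1, -0.0]
opening: 0.0394
togo cm [ 19.66 -22.94   9.12] deg [-0.2  0.1  3.6] t 13.6 open 0.0394 F [-0.9  0.1 -0. ]
```

```bash
python3 -m crank '[[4,-4.7,0,0,0,3.6,0.43],[8,-9.3,1,0,0,3.6,0.43],[12,-14,3,0,0,3.6,0.43],[16,-18.6,6,0,0,3.6,0.43],[19.7,-23,9.1,0,0,3.6,0.43]]' 25
python3 -m crank '[[0,0,0,0,0,0,0.43],[0,0,0,0,0,0,0.43]]'
python3 - <<'E'
from h import *
togo(.5041,-.0345,.058,29.3)
c=wcam();  save(c,"w8.png",None,1.4); np.save("w8.npy",c,allow_pickle=True)
E
```

```text
time: 14.22
tool_pos: [0.5013, -0.0416, 0.1246]
tool_rot: [-3.14, 0.001, 0.518]
contact_force: [0.0, -0.2, 0.1]
opening: 0.0391
time: 14.48
tool_pos: [0.5017, -0.0436, 0.1257]
tool_rot: [-3.141, 0.001, 0.519]
contact_force: [0.5, 0.3, 0.2]
opening: 0.0394
togo cm [ 0.67 -0.66  6.77] deg [-0.   0.1  0.4] t 14.47 open 0.0394 F [0.5 0.3 0.2]
given cam in tool mm [  75.9    1.  -140.2] qvel 0.031 [[1.0, 0.0, 0.001], [-0.0, 1.0, -0.002], [-0.001, 0.002, 1.0]]
```

View pics/w8.png

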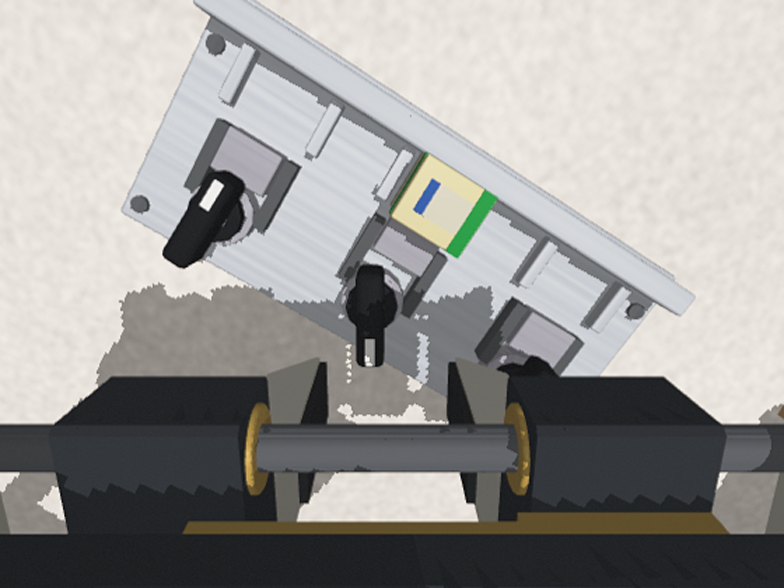

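Run:
```python
from h import *
c=np.load("w8.npy",allow_pickle=True).item()
P=lambda x,y,z: ray(c,x/1.4,y/1.4,z)[:2]
h=[P(215,44,.012),P(139,204,.012),P(635,311,.012)]; print(np.round(h,4))
d=h[0]-h[2]; yw=np.arctan2(-d[0],d[1]); print(np.degrees(yw))
ex=np.array([np.cos(yw),np.sin(yw)]);ey=np.array([-ex[1],ex[0]])
ce=(h[1]+h[2])/2; print("plate ce",ce)
S2=ce+.036*ex
wr=P(682,313,.034); wall_x=(wr-ce)@ex; print("wall face from centre",wall_x, (wr-ce)@ey)
for i in (1,2,3): s=S2+(i-2)*.08*ey; print(i,s.round(4),(s-.056*ex).round(4))
w=P(371,265,.058)*.5+P(370,366,.058)*.5; print("wing2",w)
```

```text
[[ 0.5685  0.0819]
 [ 0.4868  0.0845]
 [ 0.5614 -0.1541]]
-1.7307228270902841
plate ce [ 0.52412502 -0.03478567]
wall face from centre 0.05160170238246167 -0.12443744822348712
1 [ 0.5577 -0.1158] [ 0.5017 -0.1141]
2 [ 0.5601 -0.0359] [ 0.5041 -0.0342]
3 [0.5625 0.0441] [0.5066 0.0458]
wing2 [ 0.5058766  -0.03328178]
```

```bash
python3 -c "
from h import *
togo(.505,-.034,.0585,29)"
python3 -m crank '[[0.75,-0.65,3,0,0,0.5,0.43],[0.75,-0.65,5,0,0,0.5,0.43],[0.75,-0.65,6.7,0,0,0.5,0.43],[0.75,-0.65,6.7,0,0,0.5,0.43],[0.75,-0.65,6.7,0,0,0.5,0.43]]' 25
python3 -c "
from h import *
togo(.505,-.034,.0585,29)"
```

```text
togo cm [ 0.77 -0.75  6.78] deg [0.  0.  0.6] t 14.53 open 0.0393 F [-0.5  0.2  0.5]
time: 15.15
tool_pos: [0.5059, -0.0352, 0.0603]
tool_rot: [3.14, -0.001, 0.508]
contact_force: [-1.6, -0.1, 0.2]
opening: 0.0395
togo cm [-0.02 -0.15  0.18] deg [ 0.1 -0.1  0.1] t 15.15 open 0.0395 F [-1.6 -0.1  0.2]
```

```bash
python3 -m crank '[[0,-0.05,0.15,0,0,0,0.05],[0,-0.05,0.15,0,0,0,0.05],[0,-0.05,0.15,0,0,0,0.05],[0,-0.05,0.15,0,0,0,0.05],[0,-0.05,0.15,0,0,0,0.05]]' 25
python3 -m crank '[[0,0,0,0,0,-10,0.05],[0,0,0,0,0,-20,0.05],[0,0,0,0,0,-30,0.05],[0,0,0,0,0,-40,0.05],[0,0,0,0,0,-50,0.05]]' 25
python3 -m crank '[[0,0,0,0,0,-10,0.05],[0,0,0,0,0,-20,0.05],[0,0,0,0,0,-30,0.05],[0,0,0,0,0,-40,0.05],[0,0,0,0,0,-50,0.05]]' 25
python3 -c "
from h import *
togo(.505,-.034,.0585,178.25);print(robot.observe()['torque'])"
```

```text
time: 15.78
tool_pos: [0.5049, -0.0333, 0.0582]
tool_rot: [-3.141, 0.0, 0.509]
contact_force: [-1.9, 3.9, 5.0]
opening: 0.012
time: 16.4
tool_pos: [0.5039, -0.0326, 0.0582]
tool_rot: [-3.139, -0.001, 1.387]
contact_force: [-4.5, 7.1, 9.1]
opening: 0.0119
time: 17.02
tool_pos: [0.5028, -0.0329, 0.0582]
tool_rot: [-3.139, -0.004, 2.26]
contact_force: [-9.5, 4.0, 12.2]
opening: 0.0119
togo cm [-0.23  0.1  -0.03] deg [ -0.1  -0.3 -48.7] t 17.02 open 0.0119 F [-9.5  4.  12.2]
[ 0.66553583  1.40215041 -0.05828772]
```

```bash
python3 -m crank '[[0.15,-0.1,-0.05,0,0,-10,0.05],[0.15,-0.1,-0.05,0,0,-20,0.05],[0.15,-0.1,-0.05,0,0,-30,0.05],[0.15,-0.1,-0.05,0,0,-40,0.05],[0.15,-0.1,-0.05,0,0,-49,0.05]]' 25
python3 -m crank '[[0,0,0,0,0,-2,0.05],[0,0,0,0,0,-2,0.05]]' 25
python3 -c "
from h import *
togo(.505,-.034,.0585,178.25);print(robot.observe()['torque'])"
```

```text
time: 17.65
tool_pos: [0.5021, -0.0339, 0.0583]
tool_rot: [-3.141, -0.003, 3.115]
contact_force: [-4.8, -3.4, 2.6]
opening: 0.0116
time: 17.9
tool_pos: [0.502, -0.0339, 0.0582]
tool_rot: [-3.141, -0.003, -3.139]
contact_force: [-5.3, -2.7, 3.5]
opening: 0.012
togo cm [-0.29 -0.01 -0.03] deg [-0.  -0.2  1.9] t 17.9 open 0.012 F [-5.3 -2.7  3.5]
[-0.37293112  0.71425018 -0.40926742]
```

```bash
python3 -m crank '[[0,0,0,0,0,0,0.6],[0,0,-3,0,0,1.9,0.6],[-3,0,-7,0,0,1.9,0.6],[-5.5,0,-7,0,0,1.9,0.6],[-5.5,0,-7,0,0,1.9,0.6]]' 20
python3 -m crank '[[0,0,0,0,0,0,0.6],[0,0,0,0,0,0,0.6]]' 20
python3 - <<'E'
from h import *
togo(.5608,-.0358,.047,178.25)
c=wcam();  save(c,"w9.png",None,1.4)
E
```

```text
time: 18.52
tool_pos: [0.5598, -0.0333, 0.1287]
tool_rot: [-3.141, 0.002, 3.112]
contact_force: [0.4, 0.4, -0.4]
opening: 0.0541
time: 18.77
tool_pos: [0.5573, -0.033, 0.1279]
tool_rot: [3.141, -0.002, 3.111]
contact_force: [-0.6, 0.8, 0.7]
opening: 0.055
togo cm [-0.37 -0.27  8.09] deg [ 0.  -0.1  0. ] t 18.77 open 0.055 F [-0.6  0.8  0.7]
given cam in tool mm [  74.8   -0.6 -140.3] qvel 0.006 [[1.0, 0.0, -0.0], [-0.0, 1.0, -0.0], [0.0, 0.0, 1.0]]
```

View pics/w9.png

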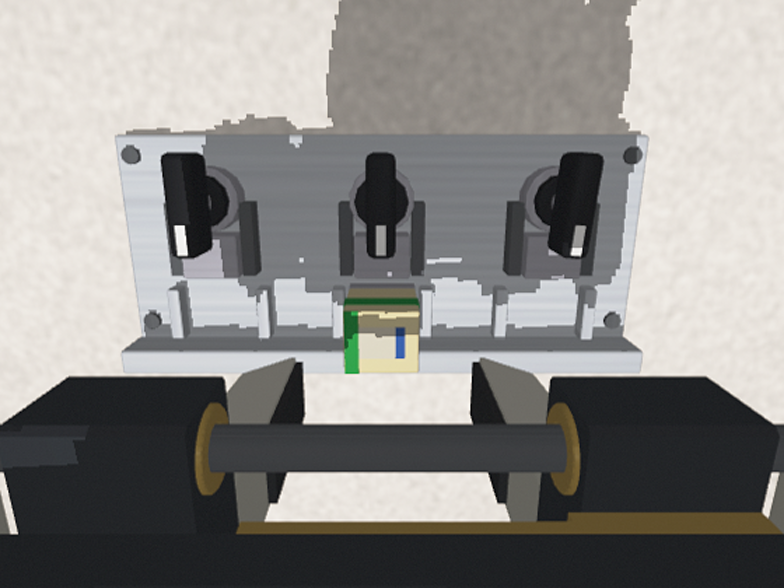

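```bash
python3 -m crank '[[-0.37,-0.23,4,0,0,0,0.6],[-0.37,-0.23,7,0,0,0,0.6],[-0.37,-0.23,8,0,0,0,0.6],[-0.37,-0.23,8,0,0,0,0.6],[-0.37,-0.23,8,0,0,0,0.25]]' 20
python3 -m crank '[[0,0,0,0,0,0,0.25],[0,0,0,0,0,0,0.25],[0,0,0,0,0,0,0.25]]' 20
python3 -m crank '[[0,0,-3,0,0,0,0.25],[0,0,-8,0,0,0,0.25],[0,0,-14,0,0,0,0.25],[0,0,-15,0,0,0,0.25],[0,0,-15,0,0,0,0.25]]' 20
python3 - <<'E'
from h import *
togo(.4986,-.3285,.19,190.8)
E
```

```text
time: 19.45
tool_pos: [0.5625, -0.0356, 0.0497]
tool_rot: [-3.141, 0.002, 3.111]
contact_force: [-1.1, -0.6, -0.0]
opening: 0.049
time: 19.82
tool_pos: [0.5625, -0.0356, 0.0493]
tool_rot: [-3.141, 0.002, 3.111]
contact_force: [-0.9, -0.2, 5.1]
opening: 0.0319
time: 20.45
tool_pos: [0.5618, -0.0355, 0.1984]
tool_rot: [-3.141, 0.0, 3.111]
contact_force: [0.8, 0.3, -1.2]
opening: 0.032
togo cm [  5.43 -29.48   0.85] deg [ -0.    0.  -12.5] t 20.45 open 0.032 F [ 0.8  0.3 -1.2]
```

```bash
python3 -m crank '[[1,-5.9,0,0,0,-5,0.25],[2,-11.8,0,0,0,-10,0.25],[3.3,-17.7,0,0,0,-12.5,0.25],[4.4,-23.6,0,0,0,-12.5,0.25],[5.4,-29.5,0,0,0,-12.5,0.25]]' 20
python3 -m crank '[[0,0,0,0,0,0,0.25],[0,0,0,0,0,0,0.25],[0,0,0,0,0,0,0.25]]' 20
python3 - <<'E'
from h import *
togo(.4986,-.3285,.088,190.8)
c=wcam();  save(c,"w10.png",None,1.4); np.save("w10.npy",c,allow_pickle=True); save(c,"w10a.png",(205,30,365,260),2.6); save(c,"w10b.png",(225,240,335,360),5)
E
```

```text
time: 21.08
tool_pos: [0.4975, -0.3298, 0.1957]
tool_rot: [3.138, -0.003, -2.954]
contact_force: [0.6, -0.4, -1.1]
opening: 0.0318
time: 21.45
tool_pos: [0.4992, -0.3271, 0.1976]
tool_rot: [3.14, -0.001, -2.952]
contact_force: [0.4, 0.5, -0.7]
opening: 0.0317
togo cm [ 0.07 -0.15 10.96] deg [ 0.1 -0.1  0.1] t 21.45 open 0.0317 F [ 0.4  0.5 -0.7]
given cam in tool mm [  74.9   -0.8 -140.2] qvel 0.011 [[1.0, 0.0, -0.0], [-0.0, 1.0, -0.001], [0.0, 0.001, 1.0]]
```

View pics/w10.png

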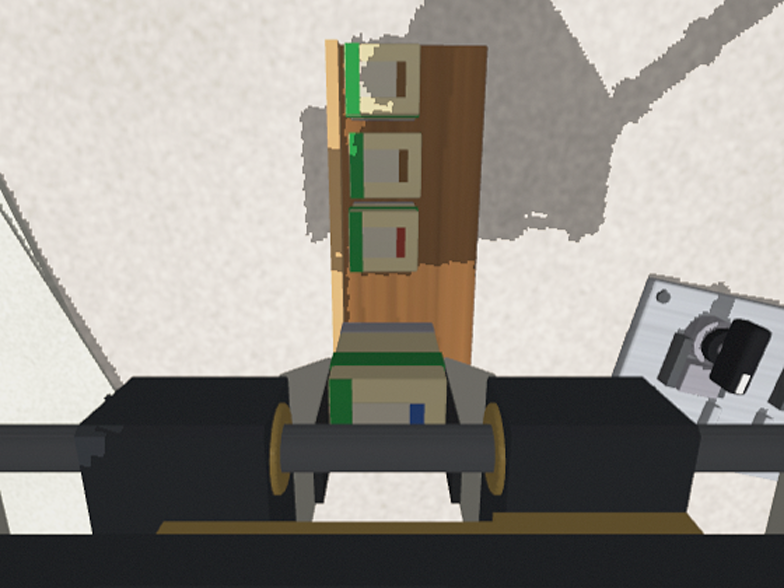

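View pics/w10b.png

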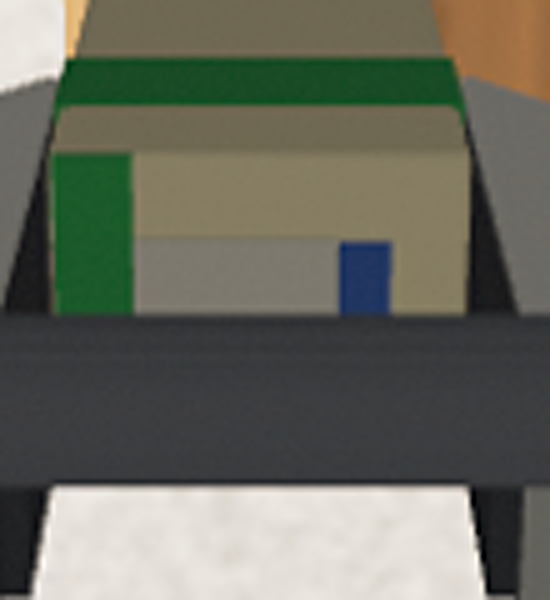

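Run:
```python
from h import *
c=np.load("w10.npy",allow_pickle=True).item(); s=c["s"]; Rt=Ro.from_euler("xyz",s["tool_rot"])
for dz in (.0107,.014):
  for x in (52,468):
    P=ray(c,225+x/5,240+153/5,s["tool_pos"][2]+dz); print(dz,(Rt.inv().apply(P-s["tool_pos"])*1000).round(1))
for nm,q in (("old1",[(349,209),(417,208),(417,271),(350,272)]),("k2",[(349,134),(421,133),(421,197),(350,198)]),("k1",[(344,43),(420,42),(420,114),(345,116)])):
  P=np.array([ray(c,x/1.4,y/1.4,.098)[:2] for x,y in q]); d=P[1]-P[0]+P[2]-P[3]; print(nm,P.mean(0).round(4),np.degrees(np.arctan2(-d[0],d[1])).round(2), np.linalg.norm(d)/2)
```

```text
0.0107 [ 16.6 -15.4 -10.7]
0.0107 [ 16.5  15.9 -10.7]
0.014 [ 18.1 -15.  -14. ]
0.014 [ 18.   15.5 -14. ]
old1 [ 0.4645 -0.3352] 11.7 0.03107531291567711
k2 [ 0.4317 -0.3406] 11.64 0.03165852629654537
k1 [ 0.397  -0.3485] 11.94 0.03201047903579734
```

```bash
python3 -c "
from h import *
togo(.5004,-.3284,.0885,190.8)"
python3 -m crank '[[-0.06,-0.15,4,0,0,0,0.25],[-0.06,-0.15,8,0,0,0,0.25],[-0.06,-0.15,10.2,0,0,0,0.25],[-0.06,-0.15,10.9,0,0,0,0.25],[-0.06,-0.15,10.9,0,0,0,0.25]]' 20
python3 -c "
from h import *
togo(.5004,-.3284,.0873,190.8)"
```

```text
togo cm [-0.09 -0.15 10.95] deg [ 0.1 -0.   0.1] t 21.5 open 0.0319 F [ 0.5  0.  -1.5]
time: 22.12
tool_pos: [0.5004, -0.3296, 0.0899]
tool_rot: [-3.141, 0.0, -2.953]
contact_force: [0.1, -0.3, -1.1]
opening: 0.0321
togo cm [-0.03  0.12  0.26] deg [-0.  0.  0.] t 22.12 open 0.0321 F [ 0.1 -0.3 -1.1]
```

```bash
python3 -m crank '[[0,0.1,0.2,0,0,0,0.25],[0,0.1,0.2,0,0,0,0.25],[0,0.1,0.25,0,0,0,0.25],[0,0.1,0.25,0,0,0,0.25]]' 20
python3 -c "
from h import *
togo(.5004,-.3284,.0873,190.8)"
```

```text
time: 22.62
tool_pos: [0.4998, -0.3292, 0.0873]
tool_rot: [-3.141, 0.0, -2.954]
contact_force: [-0.4, 0.3, 0.3]
opening: 0.0316
togo cm [-0.07  0.07  0.  ] deg [-0.  0. -0.] t 22.62 open 0.0316 F [-0.4  0.3  0.3]
```

```bash
python3 -m crank '[[0,0,0.03,0,0,0,0.45],[0,0,0.03,0,0,0,0.5],[0,0,-1,0,0,0,0.5],[0,0,-5,0,0,0,0.5],[0,0,-11,0,0,0,0.5]]' 20
python3 -m crank '[[0,0,-3,0,0,0,0.7],[0,0,-3,0,0,0,0.7],[0,0,-3,0,0,0,0.7]]' 20
python3 - <<'E'
from h import *
c=wcam();  save(c,"w11.png",None,1.4)
t=cam("top"); save(t,"top5.png",(115,210,215,310),6)
for b in blobs(t,(8,120,60),(25,255,255),5): print(b[0],b[1],b[2].round(1))
togo(.508,.0457,.15,178)
E
```

```text
time: 23.25
tool_pos: [0.499, -0.3285, 0.1973]
tool_rot: [3.139, -0.002, -2.954]
contact_force: [0.7, -1.4, 1.3]
opening: 0.0459
time: 23.62
tool_pos: [0.4993, -0.3287, 0.2264]
tool_rot: [3.141, -0.001, -2.954]
contact_force: [-0.0, 0.2, 0.3]
opening: 0.0638
given cam in tool mm [  74.9   -0.8 -140.2] qvel 0.02 [[1.0, 0.0, -0.0], [-0.0, 1.0, -0.001], [0.0, 0.001, 1.0]]
2489 [46 85 80 58] [ 85.5 113.1]
7 [234 140   5   5] [236.  141.6]
103 [348 151  12  12] [353.6 156.3]
694 [396 209  30  44] [408.6 227.3]
24 [427 208   4  10] [428.4 212.6]
43 [169 237   8  12] [172.7 242.7]
55 [142 255   7  12] [145.  260.3]
5 [442 274   3   2] [442.8 274.6]
togo cm [-7.87 36.6   7.62] deg [ 0.1 -0.1 12.8] t 23.73 open 0.0643 F [-0.2 -0.4  0.1]
```

View pics/w11.png

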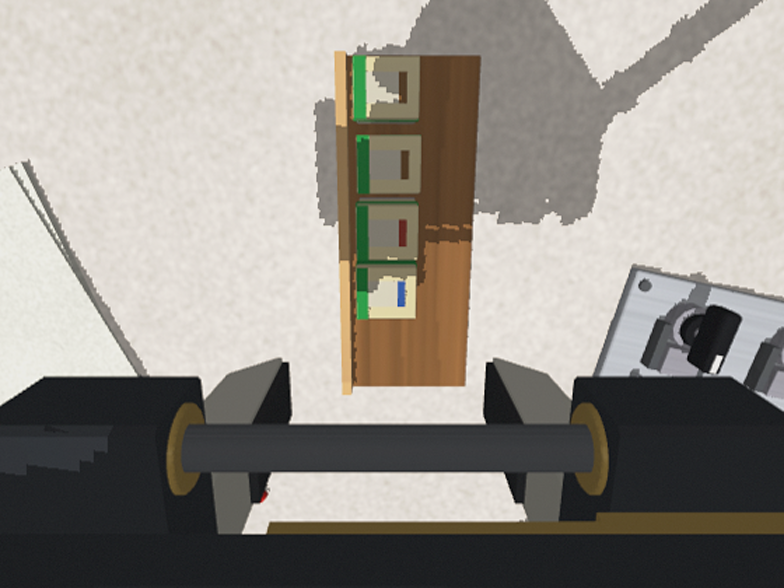

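View pics/top5.png

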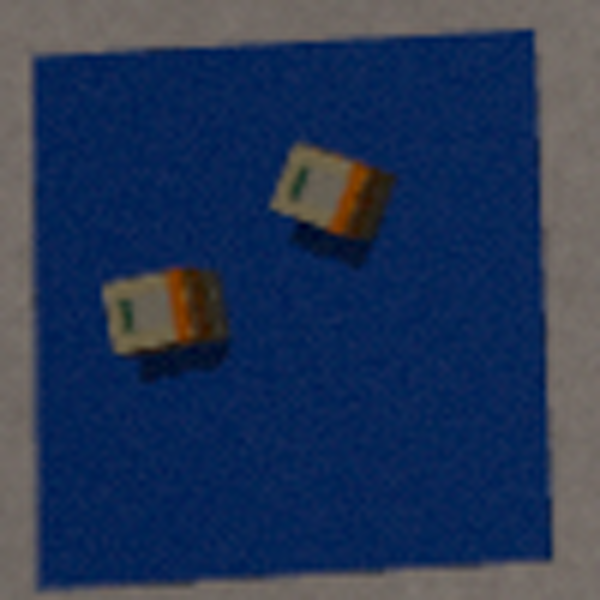

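```bash
python3 -m crank '[[-1.3,6.1,0,0,0,5,0.43],[-2.6,12.2,0,0,0,10,0.43],[-3.9,18.3,0,0,0,12.8,0.43],[-5.2,24.4,2,0,0,12.8,0.43],[-6.5,30.5,4,0,0,12.8,0.43]]' 25
python3 -c "
from h import *
togo(.508,.0457,.13,178)"
```

```text
time: 24.35
tool_pos: [0.5059, -0.0211, 0.1876]
tool_rot: [3.141, -0.001, 3.106]
contact_force: [0.6, -0.4, -1.2]
opening: 0.0395
togo cm [0.02 6.69 5.76] deg [ 0.  -0.1 -0.1] t 24.35 open 0.0395 F [ 0.6 -0.4 -1.2]
```

```bash
python3 -m crank '[[0,5,3,0,0,0,0.43],[0,6.6,5.7,0,0,0,0.43],[0,6.6,5.7,0,0,0,0.43],[0,6.6,5.7,0,0,0,0.43]]' 25
python3 - <<'E'
from h import *
togo(.508,.0457,.13,178)
c=wcam();  save(c,"w12.png",None,1.4)
E
```

```text
time: 24.85
tool_pos: [0.5092, 0.0422, 0.1322]
tool_rot: [-3.141, 0.0, 3.106]
contact_force: [0.5, 0.3, -0.5]
opening: 0.0393
togo cm [0.13 0.35 0.22] deg [-0.   0.  -0.1] t 24.85 open 0.0393 F [ 0.5  0.3 -0.5]
given cam in tool mm [  74.7   -0.6 -140.2] qvel 0.018 [[1.0, 0.0, -0.0], [-0.0, 1.0, -0.0], [0.0, 0.0, 1.0]]
```

View pics/w12.png

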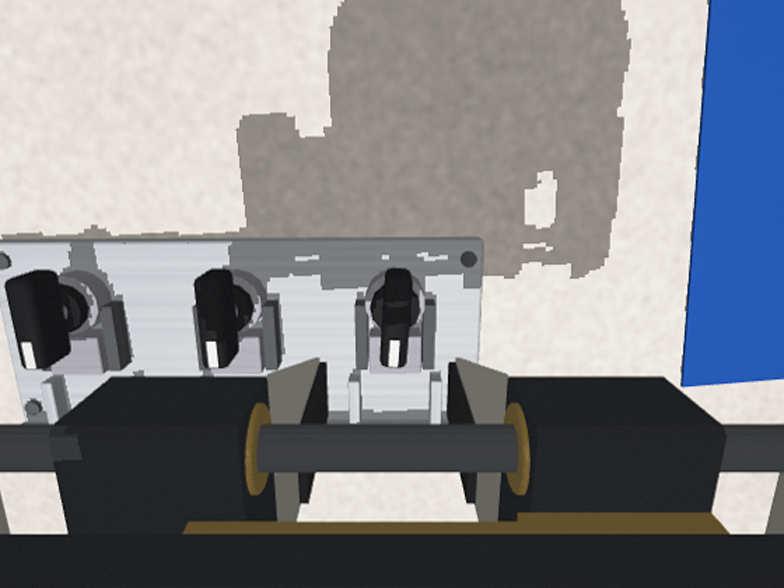

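```bash
python3 -m crank '[[0.1,0.35,3,0,0,3,0.43],[0.1,0.35,6,0,0,3,0.43],[0.1,0.35,7.35,0,0,3,0.43],[0.1,0.35,7.35,0,0,3,0.43],[0.1,0.35,7.35,0,0,3,0.43]]' 25
python3 -c "
from h import *
togo(.508,.0457,.0585,178)"
python3 -m crank '[[0,0,0,0,0,0,0.05],[0,0,0,0,0,0,0.05],[0,0,0,0,0,0,0.05],[0,0,0,0,0,0,0.05]]' 25
python3 -c "
from h import *
togo(.508,.0457,.0585,178);print(robot.observe()['torque'])"
```

```text
time: 25.52
tool_pos: [0.5089, 0.0461, 0.0595]
tool_rot: [-3.142, 0.002, 3.053]
contact_force: [0.7, -0.1, -0.0]
opening: 0.0394
togo cm [ 0.09 -0.05  0.1 ] deg [-0.   0.1 -3.1] t 25.52 open 0.0394 F [ 0.7 -0.1 -0. ]
time: 26.02
tool_pos: [0.5081, 0.0459, 0.0586]
tool_rot: [-3.141, 0.0, 3.054]
contact_force: [-1.0, -4.3, 3.3]
opening: 0.0119
togo cm [ 0.01 -0.02  0.01] deg [-0.1  0.  -3. ] t 26.02 open 0.0119 F [-1.  -4.3  3.3]
[-0.59338364 -0.05354923 -0.06744689]
```

```bash
python3 -m crank '[[0,0,0,0,0,-3,0.05],[0,0,0,0,0,-4,0.05],[0,0,0,0,0,-5,0.05],[0,0,0,0,0,-5,0.05]]' 25
python3 -c "
from h import *
togo(.508,.0457,.0585,178);print(robot.observe()['torque'])"
```

```text
time: 26.52
tool_pos: [0.5081, 0.046, 0.0586]
tool_rot: [-3.141, 0.0, 3.14]
contact_force: [-1.5, -5.3, 5.3]
opening: 0.0117
togo cm [ 0.01 -0.03  0.01] deg [-0.   0.   1.9] t 26.52 open 0.0117 F [-1.5 -5.3  5.3]
[-0.77141421  0.05935169 -0.43729346]
```

```bash
python3 -m crank '[[0,0,0,0,0,0,0.5],[0,0,-3,0,0,0,0.6],[0,0,-8,0,0,0,0.6],[0,2,-14,0,0,0,0.6],[0,8,-17,0,0,0,0.6]]' 20
python3 -m crank '[[0,6,0,0,0,0,0.6],[0,12,0,0,0,0,0.6],[0,15,0,0,0,0,0.6],[0,15,0,0,0,0,0.6],[0,15,0,0,0,0,0.6]]' 20
python3 - <<'E'
from h import *
c=wcam();  save(c,"w13.png",None,1.4);  np.save("w13.npy",c,allow_pickle=True)
togo(.5,.28,.2,178)
for b in blobs(c,*ORANGE,20): print(b[0],b[1],b[2].round(1))
E
```

```text
time: 27.15
tool_pos: [0.5093, 0.1219, 0.2292]
tool_rot: [3.141, 0.005, 3.138]
contact_force: [0.5, -0.5, -1.0]
opening: 0.0541
time: 27.78
tool_pos: [0.5078, 0.2716, 0.2255]
tool_rot: [-3.141, -0.001, 3.141]
contact_force: [0.4, -0.1, -0.1]
opening: 0.055
given cam in tool mm [  74.8   -0.7 -140.3] qvel 0.021 [[1.0, 0.0, -0.0], [-0.0, 1.0, -0.0], [0.0, 0.0, 1.0]]
togo cm [0.8  0.89 2.57] deg [-0.  -0.   1.9] t 27.82 open 0.0555 F [-0.5  0.  -0.4]
263 [347 113  12  37] [352.6 130.8]
297 [265 162  44  36] [276.3 178.8]
```

View pics/w13.png

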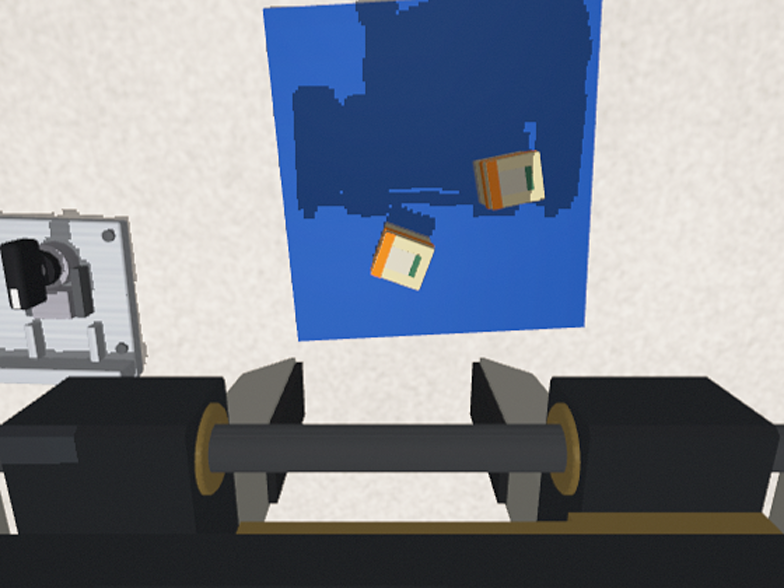

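Run:
```python
from h import *
c=np.load("w13.npy",allow_pickle=True).item()
save(c,"w13a.png",(255,95,405,220),5)
```

```text
(no output)
```

View pics/w13a.png

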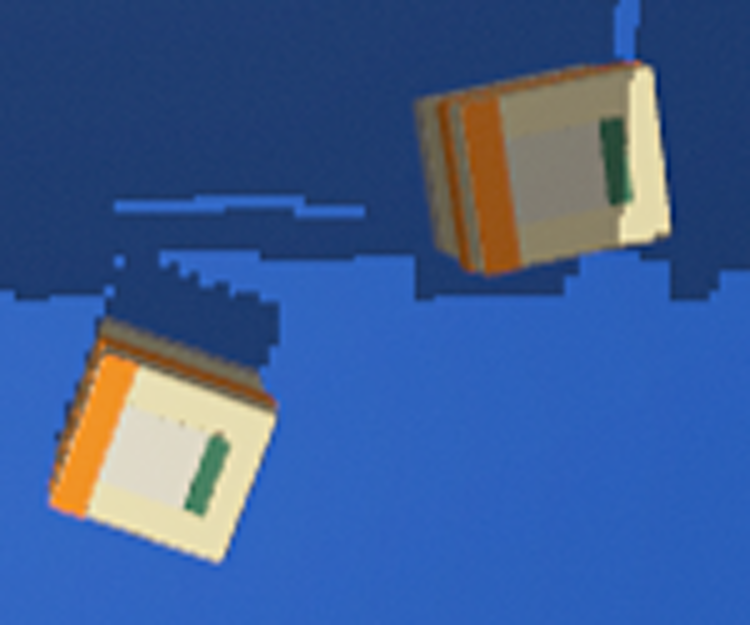

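Run:
```python
from h import *
c=np.load("w13.npy",allow_pickle=True).item()
for nm,q in (("L",[(99,352),(276,408),(222,563),(52,505)]),("R",[(463,98),(650,65),(670,235),(485,274)])):
  P=np.array([ray(c,255+x/5,95+y/5,.05)[:2] for x,y in q]); d=P[1]-P[0]+P[2]-P[3];e=P[2]-P[1]+P[3]-P[0]; yw=np.degrees(np.arctan2(-d[0],d[1])); print(nm,P.mean(0).round(4),yw, np.degrees(np.arctan2(e[1],e[0])),np.linalg.norm(d)/2,np.linalg.norm(e)/2)
  togo(*P.mean(0),.038,180+yw)
```

```text
L [0.4976 0.2811] -18.472706684280908 -17.438465215373476 0.03147382435234906 0.028203116965624685
togo cm [ 1.03  1.   18.77] deg [-0.  -0.  18.4] t 27.82 open 0.0555 F [-0.5  0.  -0.4]
R [0.4493 0.3472] 10.836566144211675 10.877002872608271 0.030737630592189622 0.028259672034132526
togo cm [ 5.87  7.61 18.77] deg [ -0.   -0.  -10.9] t 27.82 open 0.0555 F [-0.5  0.  -0.4]
```

```bash
python3 -m crank '[[0.5,0.5,4,0,0,10,0.6],[1.03,1,8,0,0,17.9,0.6],[1.03,1,11,0,0,17.9,0.6],[1.03,1,11,0,0,17.9,0.6],[1.03,1,11,0,0,17.9,0.6]]' 20
python3 - <<'E'
from h import *
togo(.4976,.2811,.038,162)
c=wcam();  save(c,"w14.png",None,1.4)
E
```

```text
time: 28.45
tool_pos: [0.4988, 0.2815, 0.1173]
tool_rot: [3.14, 0.002, 2.828]
contact_force: [0.6, 0.3, 0.0]
opening: 0.0546
togo cm [ 0.12 -0.08  7.93] deg [0.1 0.1 0. ] t 28.45 open 0.0546 F [0.6 0.3 0. ]
given cam in tool mm [  74.6   -0.4 -140.2] qvel 0.012 [[1.0, 0.0, 0.0], [-0.0, 1.0, -0.0], [-0.0, 0.0, 1.0]]
```

View pics/w14.png

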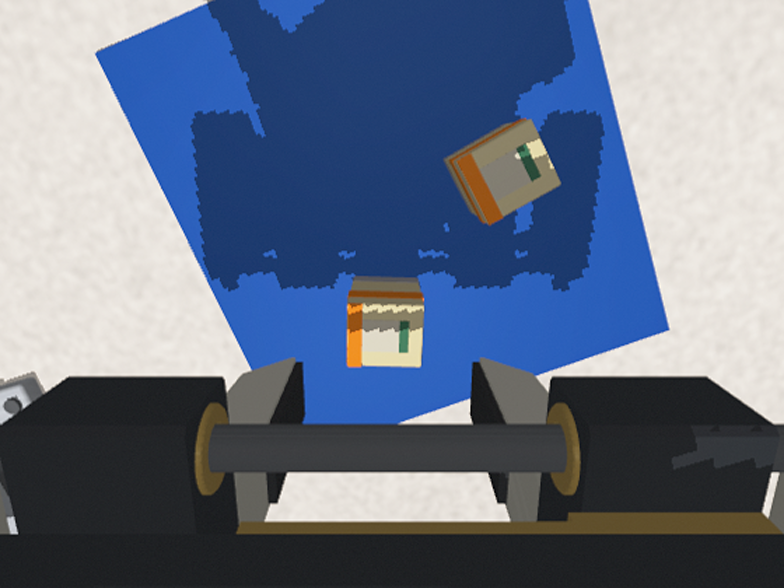

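Aligned: the block (347–423 px) is square between the fingers. I'll descend and grip.

```bash
python3 -m crank '[[0.1,-0.08,4,0,0,0,0.6],[0.1,-0.08,7,0,0,0,0.6],[0.1,-0.08,7.9,0,0,0,0.6],[0.1,-0.08,7.9,0,0,0,0.6],[0.1,-0.08,7.9,0,0,0,0.25]]' 20
python3 -m crank '[[0,0,0,0,0,0,0.25],[0,0,0,0,0,0,0.25],[0,0,0,0,0,0,0.25]]' 20
python3 -m crank '[[0,0,-3,0,0,0,0.25],[0,0,-8,0,0,0,0.25],[0,0,-12,0,0,0,0.25],[0,0,-12,0,0,0,0.25],[0,0,-12,0,0,0,0.25]]' 20
python3 - <<'E'
from h import *
togo(.560,.044,.15,178.25)
c=wcam();  save(c,"w15.png",None,1.4);np.save("w15.npy",c,allow_pickle=True)
E
```

```text
time: 29.12
tool_pos: [0.4977, 0.2818, 0.0386]
tool_rot: [3.14, 0.002, 2.829]
contact_force: [0.6, -0.1, -0.3]
opening: 0.0492
time: 29.5
tool_pos: [0.497, 0.2815, 0.0378]
tool_rot: [3.141, 0.001, 2.829]
contact_force: [-0.8, 0.4, 5.2]
opening: 0.0321
time: 30.12
tool_pos: [0.4959, 0.2812, 0.1559]
tool_rot: [-3.14, -0.002, 2.829]
contact_force: [-0.3, 0.4, -2.2]
opening: 0.032
togo cm [-13.41 -20.59   0.59] deg [ -0.1  -0.1 -16.2] t 30.12 open 0.032 F [-0.3  0.4 -2.2]
given cam in tool mm [  74.6   -0.4 -140.2] qvel 0.021 [[1.0, 0.0, 0.0], [-0.0, 1.0, -0.0], [-0.0, 0.0, 1.0]]
```

View pics/w15.png

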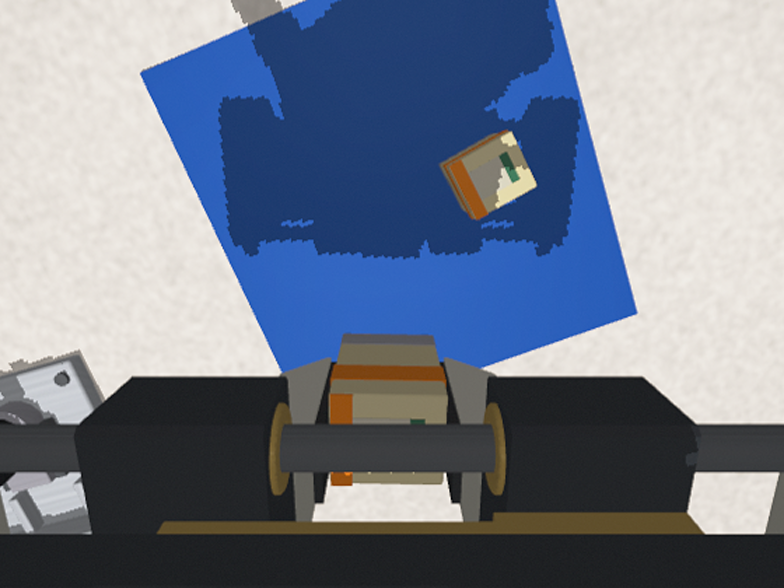

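```bash
python3 - <<'E'
from h import *
c=np.load("w15.npy",allow_pickle=True).item(); s=c["s"]; Rt=Ro.from_euler("xyz",s["tool_rot"])
for p in [(330,393),(447,393),(331,486),(445,485)]:
    P=ray(c,p[0]/1.4,p[1]/1.4,s["tool_pos"][2]+.0122); print((Rt.inv().apply(P-s["tool_pos"])*1000).round(1))
E
python3 -m crank '[[-3.3,-5,-2,0,0,-8,0.25],[-6.7,-10.3,-2,0,0,-16.2,0.25],[-10,-15.5,-2,0,0,-16.2,0.25],[-13.4,-20.6,-2,0,0,-16.2,0.25],[-13.4,-20.6,-2,0,0,-16.2,0.25]]' 20
python3 -m crank '[[0,0,0,0,0,0,0.25],[0,0,0,0,0,0,0.25],[0,0,0,0,0,0,0.25]]' 20
python3 - <<'E'
from h import *
togo(.560,.044,.15,178.25)
c=wcam();  save(c,"w16.png",None,1.4);np.save("w16.npy",c,allow_pickle=True)
E
```

```text
[ 13.1 -15.2 -12.2]
[ 13.1  16.1 -12.2]
[-15.7 -15.8 -12.2]
[-15.3  16.4 -12.2]
time: 30.8
tool_pos: [0.5609, 0.04, 0.175]
tool_rot: [-3.141, -0.003, 3.105]
contact_force: [0.1, 0.9, -0.8]
opening: 0.0321
time: 31.18
tool_pos: [0.5604, 0.0455, 0.1768]
tool_rot: [3.142, -0.0, 3.113]
contact_force: [-0.7, -0.1, -1.7]
opening: 0.0322
togo cm [ 0.03 -0.15  2.68] deg [ 0.  -0.   0.1] t 31.18 open 0.0322 F [-0.7 -0.1 -1.7]
given cam in tool mm [  74.8   -0.6 -140.2] qvel 0.004 [[1.0, 0.0, -0.0], [-0.0, 1.0, -0.0], [0.0, 0.0, 1.0]]
```

View pics/w16.png

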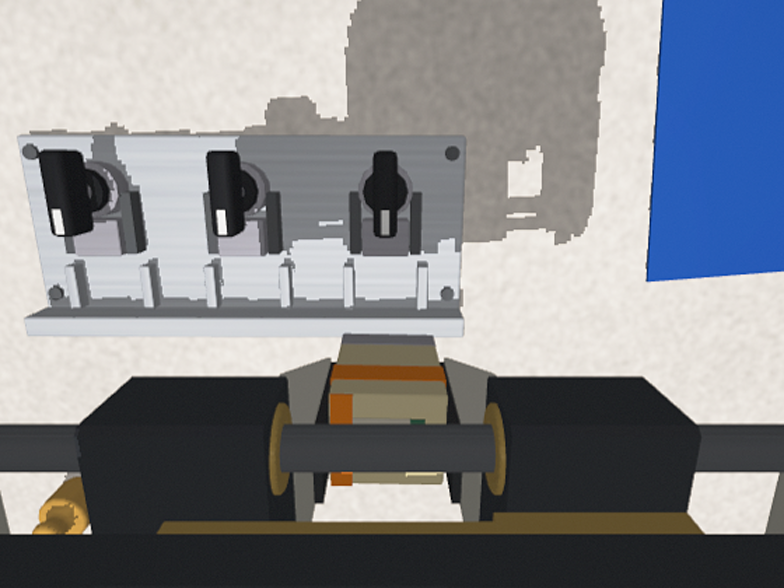

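Run:
```python
from h import *
c=np.load("w16.npy",allow_pickle=True).item()
save(c,"w16a.png",(225,95,345,245),4)
```

```text
(no output)
```

View pics/w16a.png

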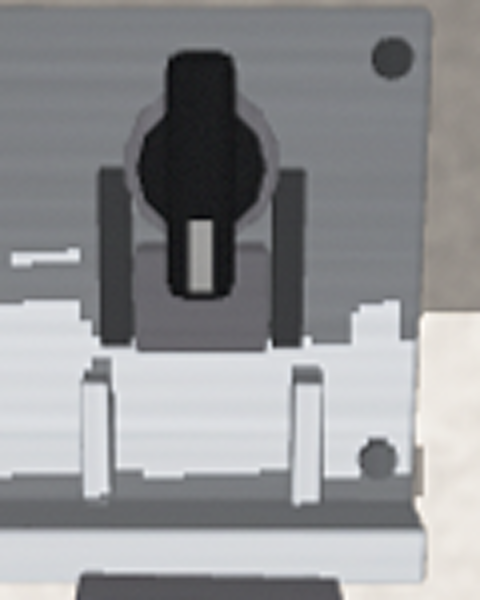

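Run:
```python
from h import *
c=np.load("w16.npy",allow_pickle=True).item()
A=lambda x,y,z: ray(c,225+x/4,95+y/4,z)[:2]
print("wall",A(200,527,.034)-[.014,0],"jaw",A(201,350,.028)+[.020,0])
print("guides",A(107,430,.022),A(292,430,.022),(A(107,430,.022)+A(292,430,.022))/2)
print("wing mid",(A(201,50,.058)+A(201,297,.058))/2)
```

```text
wall [0.56187929 0.04405656] jaw [0.56143779 0.04523889]
guides [0.55854258 0.02564228] [0.55960284 0.06316987] [0.55907271 0.04440607]
wing mid [0.50562968 0.04635987]
```

```bash
python3 -c "
from h import *
togo(.558,.0443,.075,178.25)"
python3 -m crank '[[0.25,-0.12,4,0,0,0,0.25],[0.25,-0.12,8,0,0,0,0.25],[0.25,-0.12,10.2,0,0,0,0.25],[0.25,-0.12,10.2,0,0,0,0.25],[0.25,-0.12,10.2,0,0,0,0.25]]' 20
python3 -m crank '[[0,0,0,0,0,0,0.25],[0,0,0,0,0,0,0.25]]' 20
python3 -c "
from h import *
togo(.558,.0443,.0485,178.25)
c=wcam();save(c,'w17.png',None,1.4)"
```

```text
togo cm [ 0.24 -0.11 10.2 ] deg [-0.  -0.   0.1] t 31.23 open 0.0319 F [-0.3 -0.1 -2.3]
time: 31.85
tool_pos: [0.5589, 0.0434, 0.0761]
tool_rot: [-3.141, 0.002, 3.112]
contact_force: [0.2, -0.4, -0.4]
opening: 0.0321
time: 32.1
tool_pos: [0.5586, 0.0431, 0.0759]
tool_rot: [-3.141, 0.002, 3.111]
contact_force: [-0.9, -0.3, -1.4]
opening: 0.032
togo cm [0.07 0.12 2.74] deg [-0.   0.1  0. ] t 32.1 open 0.032 F [-0.9 -0.3 -1.4]
given cam in tool mm [  74.7   -0.6 -140.3] qvel 0.006 [[1.0, 0.0, -0.0], [-0.0, 1.0, -0.0], [0.0, 0.0, 1.0]]
```

View pics/w17.png

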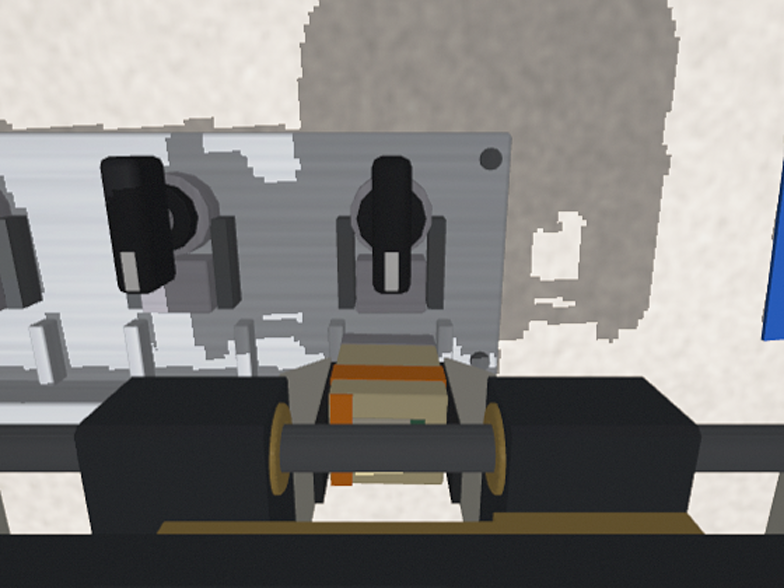

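```bash
python3 -m crank '[[0.07,0.1,1,0,0,0,0.25],[0.07,0.1,2,0,0,0,0.25],[0.07,0.1,2.6,0,0,0,0.25],[0.07,0.1,2.7,0,0,0,0.25],[0.07,0.1,2.7,0,0,0,0.25]]' 20
python3 -m crank '[[0,0,0,0,0,0,0.25],[0,0,0.05,0,0,0,0.25],[0,0,0.05,0,0,0,0.25]]' 20
python3 -c "
from h import *
togo(.558,.0443,.0478,178.25)"
```

```text
time: 32.78
tool_pos: [0.5575, 0.0441, 0.0478]
tool_rot: [-3.142, -0.0, 3.111]
contact_force: [0.4, 0.4, -1.6]
opening: 0.0321
time: 33.15
tool_pos: [0.5576, 0.0441, 0.0476]
tool_rot: [-3.141, 0.0, 3.111]
contact_force: [-0.2, -0.3, -0.7]
opening: 0.0319
togo cm [-0.04  0.03 -0.02] deg [-0.  0.  0.] t 33.15 open 0.0319 F [-0.2 -0.3 -0.7]
```

```bash
python3 -m crank '[[0,0,0.08,0,0,0,0.25],[0,0,0.08,0,0,0,0.25],[0,0,0.08,0,0,0,0.25]]' 20
python3 -m crank '[[0,0,0,0,0,0,0.45],[0,0,0,0,0,0,0.55],[0,0,-1,0,0,0,0.55],[0,0,-5,0,0,0,0.55],[0,0,-10,0,0,0,0.55]]' 20
python3 -m crank '[[2,0.3,0,0,0,0,0.55],[2,0.3,0,0,0,0,0.55],[2,0.3,0,0,0,0,0.55]]' 20
python3 -c "
from h import *
c=wcam();save(c,'w18.png',None,1.4);togo(.5075,.0458,.0585,179)"
```

```text
time: 33.52
tool_pos: [0.5576, 0.044, 0.0476]
tool_rot: [-3.141, 0.001, 3.111]
contact_force: [-3.0, 0.6, 6.6]
opening: 0.0321
time: 34.15
tool_pos: [0.5569, 0.0441, 0.1475]
tool_rot: [-3.142, -0.002, 3.111]
contact_force: [1.2, -0.4, -0.3]
opening: 0.0503
time: 34.52
tool_pos: [0.5379, 0.0476, 0.1466]
tool_rot: [-3.141, -0.0, 3.111]
contact_force: [-0.5, -1.3, 0.3]
opening: 0.0507
given cam in tool mm [  74.8   -0.6 -140.3] qvel 0.013 [[1.0, 0.0, -0.0], [-0.0, 1.0, -0.0], [0.0, 0.0, 1.0]]
togo cm [ 3.03 -0.27  8.79] deg [-0.  -0.  -0.7] t 34.58 open 0.05 F [ 0.3 -0.3 -0.1]
```

View pics/w18.png

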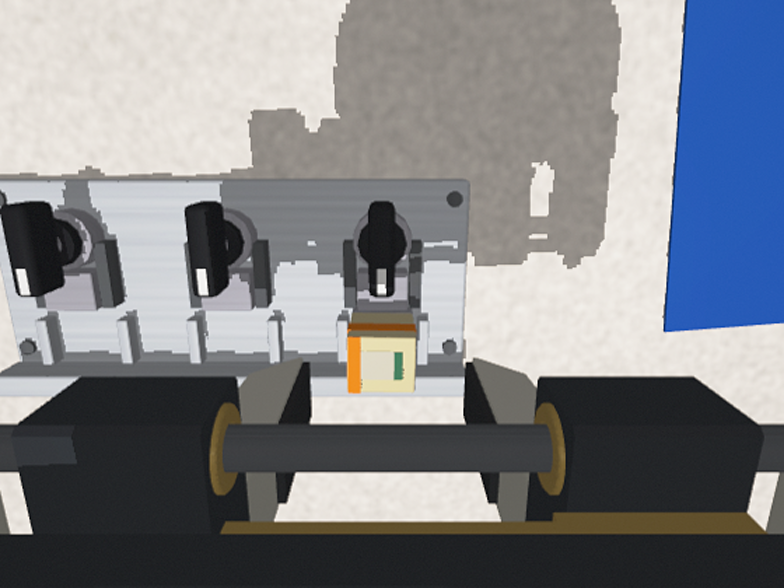

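```bash
python3 -m crank '[[3,-0.27,0,0,0,-0.7,0.43],[3,-0.27,4,0,0,-0.7,0.43],[3,-0.27,8.7,0,0,-0.7,0.43],[3,-0.27,8.7,0,0,-0.7,0.43],[3,-0.27,8.7,0,0,-0.7,0.43]]' 25
python3 -m crank '[[0,0,0,0,0,0,0.05],[0,0,0,0,0,0,0.05],[0,0,0,0,0,0,0.05],[0,0,0,0,0,0,0.05]]' 25
python3 -c "
from h import *
togo(.5075,.0458,.0585,178.25);print(robot.observe()['torque'])"
```

```text
time: 35.2
tool_pos: [0.5085, 0.0458, 0.0606]
tool_rot: [-3.141, 0.001, 3.123]
contact_force: [0.6, 0.3, 0.8]
opening: 0.0397
time: 35.7
tool_pos: [0.5078, 0.0459, 0.0603]
tool_rot: [3.142, 0.001, 3.123]
contact_force: [0.0, 0.5, 4.2]
opening: 0.0118
togo cm [ 0.03 -0.01  0.18] deg [0.  0.1 0.7] t 35.7 open 0.0118 F [0.  0.5 4.2]
[ 0.1426267  -0.01330587 -0.20291194]
```

```bash
python3 -m crank '[[0.1,0,0,0,0,10,0.05],[0.1,0,0,0,0,20,0.05],[0.1,0,0,0,0,30,0.05],[0.1,0,0,0,0,40,0.05],[0.1,0,0,0,0,50,0.05]]' 25
python3 -m crank '[[0,0,0,0,0,10,0.05],[0,0,0,0,0,20,0.05],[0,0,0,0,0,30,0.05],[0,0,0,0,0,40,0.05],[0,0,0,0,0,50,0.05]]' 25
python3 -m crank '[[0,0,0,0,0,10,0.05],[0,0,0,0,0,20,0.05],[0,0,0,0,0,30,0.05],[0,0,0,0,0,40,0.05]]' 25
python3 -c "
from h import *
togo(.5075,.0458,.0585,29.3);print(robot.observe()['torque'])"
```

```text
time: 36.33
tool_pos: [0.5071, 0.0447, 0.0603]
tool_rot: [-3.141, 0.003, 2.246]
contact_force: [-0.5, -7.9, 4.4]
opening: 0.0116
time: 36.95
tool_pos: [0.5057, 0.0443, 0.0603]
tool_rot: [-3.14, 0.003, 1.373]
contact_force: [-5.0, -9.0, 9.7]
opening: 0.0119
time: 37.45
tool_pos: [0.5047, 0.0449, 0.0603]
tool_rot: [-3.141, 0.004, 0.675]
contact_force: [-8.0, -6.1, 12.3]
opening: 0.0115
togo cm [0.27 0.1  0.17] deg [-0.   0.2  9.4] t 37.45 open 0.0115 F [-8.  -6.1 12.3]
[-1.00421181  1.40695182  0.04670141]
```

```bash
python3 -m crank '[[-0.1,0,0,0,0,6,0.05],[-0.1,0,0,0,0,9.5,0.05],[-0.1,0,0,0,0,11.5,0.05],[-0.1,0,0,0,0,12,0.05],[-0.1,0,0,0,0,12,0.05]]' 25
python3 -c "
from h import *
togo(.5075,.0458,.0585,29.3);print(robot.observe()['torque'])"
```

```text
time: 38.08
tool_pos: [0.5045, 0.0451, 0.0602]
tool_rot: [-3.141, 0.002, 0.472]
contact_force: [-5.9, -1.0, 9.9]
opening: 0.0117
togo cm [0.3  0.07 0.17] deg [-0.   0.1 -2.2] t 38.08 open 0.0117 F [-5.9 -1.   9.9]
[-0.21756843  0.96161464  0.47075595]
```

```bash
python3 -m crank '[[0,0,0,0,0,0,0.43],[0,0,-1,0,0,0,0.43],[0,0,-5,0,0,0,0.43],[0,0,-11,0,0,0,0.43],[0,0,-14,0,0,0,0.43]]' 20
python3 -m crank '[[-2,0,-2,0,0,0,0.43],[-4,0,-2,0,0,0,0.43],[-4,0,-2,0,0,0,0.43],[-4,0,-2,0,0,0,0.43]]' 20
python3 -c "
from h import *
c=wcam();save(c,'w19.png',None,1.4);togo(.46,.32,.22,190.8)"
```

```text
time: 38.7
tool_pos: [0.5069, 0.0453, 0.2035]
tool_rot: [3.139, -0.004, 0.471]
contact_force: [0.3, -0.6, 0.0]
opening: 0.0393
time: 39.2
tool_pos: [0.4706, 0.0273, 0.2199]
tool_rot: [3.141, -0.001, 0.47]
contact_force: [-1.2, -0.9, -1.1]
opening: 0.0397
given cam in tool mm [  75.9    0.9 -140.3] qvel 0.013 [[1.0, 0.0, 0.001], [-0.0, 1.0, -0.002], [-0.001, 0.002, 1.0]]
togo cm [ 1.232e+01 -2.657e+01 -2.000e-02] deg [   0.     0.  -163.8] t 39.25 open 0.0395 F [0.1 0.3 0.5]
```

View pics/w19.png

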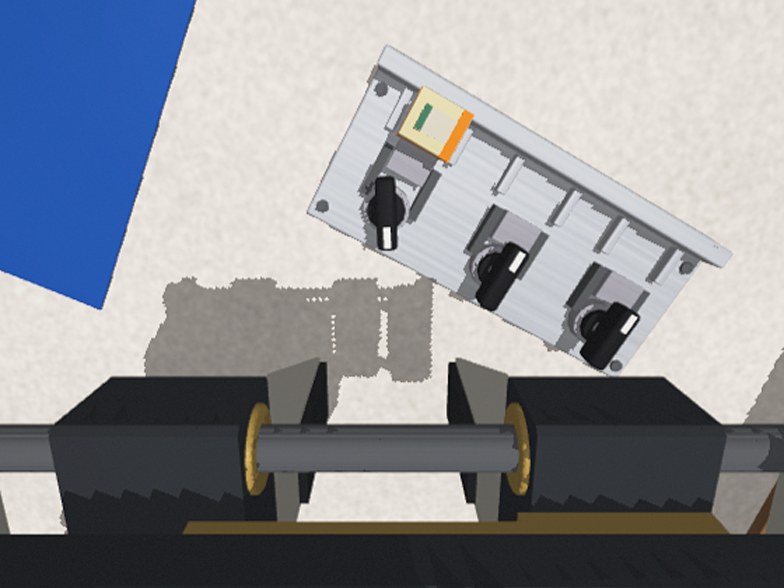

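```bash
python3 -m crank '[[2.4,-5.3,0,0,0,-10.5,0.6],[4.8,-10.6,0,0,0,-21,0.6],[7.2,-16,0,0,0,-31.5,0.6],[9.6,-21.3,0,0,0,-42,0.6],[12.3,-26.5,0,0,0,-52.5,0.6]]' 20
python3 -m crank '[[0,0,0,0,0,-10.5,0.6],[0,0,0,0,0,-21,0.6],[0,0,0,0,0,-31.5,0.6],[0,0,0,0,0,-42,0.6],[0,0,0,0,0,-52.5,0.6]]' 20
python3 -m crank '[[0,0,0,0,0,-10.5,0.6],[0,0,0,0,0,-21,0.6],[0,0,0,0,0,-31.5,0.6],[0,0,0,0,0,-42,0.6],[0,0,0,0,0,-52.5,0.6]]' 20
python3 -m crank '[[0,0,0,0,0,-6,0.6],[0,0,0,0,0,-6,0.6],[0,0,0,0,0,-6,0.6]]' 20
python3 - <<'E'
from h import *
c=wcam();save(c,'w20.png',None,1.4); np.save("w20.npy",c,allow_pickle=True);togo(.46,.32,.22,190.8)
E
```

```text
time: 39.88
tool_pos: [0.4594, 0.3216, 0.2193]
tool_rot: [-3.142, 0.0, 1.393]
contact_force: [1.1, -0.3, -0.2]
opening: 0.0549
time: 40.5
tool_pos: [0.4597, 0.3197, 0.2191]
tool_rot: [-3.141, -0.0, 2.31]
contact_force: [-0.1, 0.2, -0.0]
opening: 0.055
time: 41.12
tool_pos: [0.4598, 0.3197, 0.2191]
tool_rot: [-3.141, -0.001, -3.057]
contact_force: [0.0, 0.1, 0.0]
opening: 0.0551
time: 41.5
tool_pos: [0.4596, 0.3194, 0.2194]
tool_rot: [-3.141, -0.0, -2.961]
contact_force: [0.4, 0.1, 0.9]
opening: 0.0554
given cam in tool mm [  74.9   -0.8 -140.2] qvel 0.008 [[1.0, 0.0, -0.0], [-0.0, 1.0, -0.0], [0.0, 0.0, 1.0]]
togo cm [-0.05  0.06 -0.06] deg [-0.  -0.  -0.4] t 41.55 open 0.055 F [-0.4  0.2 -0.1]
```

View pics/w20.png

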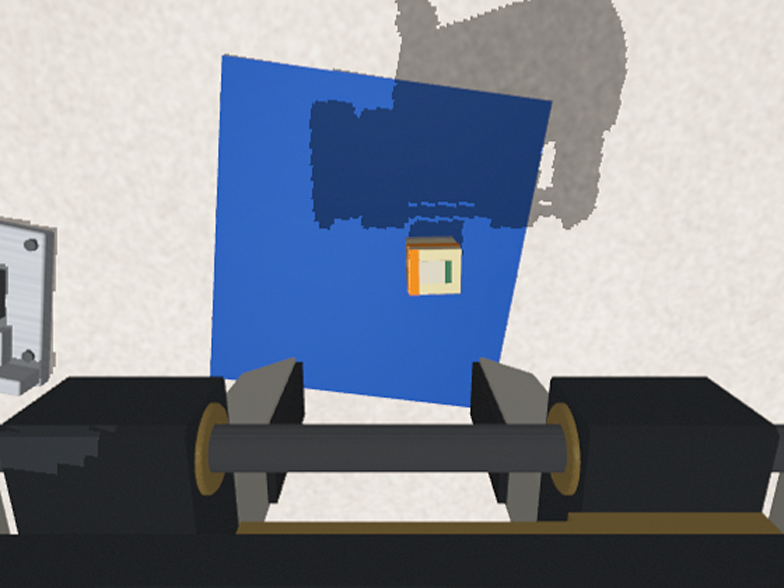

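Run:
```python
from h import *
c=np.load("w20.npy",allow_pickle=True).item()
save(c,"w20a.png",(280,160,340,220),10)
```

```text
(no output)
```

View pics/w20a.png

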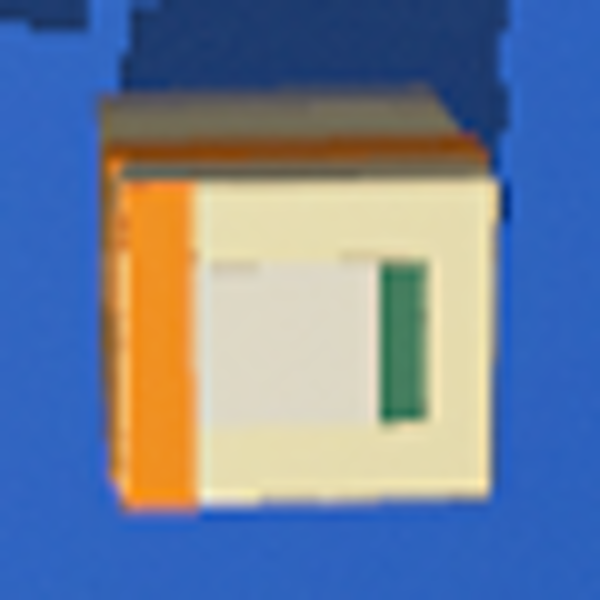

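Run:
```python
from h import *
c=np.load("w20.npy",allow_pickle=True).item()
P=np.array([ray(c,280+x/10,160+y/10,.05)[:2] for x,y in [(122,180),(497,177),(490,497),(124,508)]]); d=P[1]-P[0]+P[2]-P[3];e=P[2]-P[1]+P[3]-P[0]; yw=np.degrees(np.arctan2(-d[0],d[1])); print(P.mean(0).round(4),yw, np.degrees(np.arctan2(e[1],e[0])),np.linalg.norm(d)/2,np.linalg.norm(e)/2)
togo(*P.mean(0),.038,180+yw)
```

```text
[0.4496 0.3472] 11.483049088932061 11.384426883405984 0.03134269515589954 0.028081346238756494
togo cm [ 0.47  2.93 18.14] deg [-0.  -0.  -1.1] t 41.55 open 0.055 F [-0.4  0.2 -0.1]
```

```bash
python3 -m crank '[[0.25,1.5,4,0,0,-1.1,0.6],[0.45,2.9,9,0,0,-1.1,0.6],[0.45,2.9,12,0,0,-1.1,0.6],[0.45,2.9,12,0,0,-1.1,0.6],[0.45,2.9,12,0,0,-1.1,0.6]]' 20
python3 -c "
from h import *
togo(.4496,.3472,.038,191.4)"
```

```text
time: 42.18
tool_pos: [0.4507, 0.3472, 0.101]
tool_rot: [3.141, 0.002, -2.94]
contact_force: [1.1, -0.3, -0.6]
opening: 0.0551
togo cm [0.12 0.02 6.3 ] deg [0.  0.1 0.1] t 42.17 open 0.0551 F [ 1.1 -0.3 -0.6]
```

```bash
python3 -m crank '[[0.1,0.02,3,0,0,0,0.6],[0.1,0.02,5.5,0,0,0,0.6],[0.1,0.02,6.3,0,0,0,0.6],[0.1,0.02,6.3,0,0,0,0.6],[0.1,0.02,6.3,0,0,0,0.25]]' 20
python3 -m crank '[[0,0,0,0,0,0,0.25],[0,0,0,0,0,0,0.25],[0,0,0,0,0,0,0.25]]' 20
python3 -m crank '[[0,0,-3,0,0,0,0.25],[0,0,-8,0,0,0,0.25],[0,0,-14,0,0,0,0.25],[0,0,-14,0,0,0,0.25],[0,0,-14,0,0,0,0.25]]' 20
python3 - <<'E'
from h import *
togo(.557,-.0357,.175,178.25)
c=wcam();  save(c,"w21.png",None,1.4);np.save("w21.npy",c,allow_pickle=True)
E
```

```text
time: 42.8
tool_pos: [0.4497, 0.3472, 0.0381]
tool_rot: [3.141, 0.002, -2.94]
contact_force: [0.6, -0.6, 0.5]
opening: 0.0491
time: 43.18
tool_pos: [0.4491, 0.347, 0.0373]
tool_rot: [3.141, 0.001, -2.94]
contact_force: [-0.2, 0.1, 5.0]
opening: 0.0322
time: 43.8
tool_pos: [0.4483, 0.3465, 0.1759]
tool_rot: [-3.141, -0.001, -2.94]
contact_force: [-0.3, -0.5, -1.8]
opening: 0.0315
togo cm [ -2.99 -39.62   0.1 ] deg [-0.  -0.1 13.3] t 43.8 open 0.0315 F [-0.3 -0.5 -1.8]
given cam in tool mm [  74.9   -0.8 -140.3] qvel 0.026 [[1.0, 0.0, -0.0], [-0.0, 1.0, -0.0], [0.0, 0.0, 1.0]]
```

View pics/w21.png

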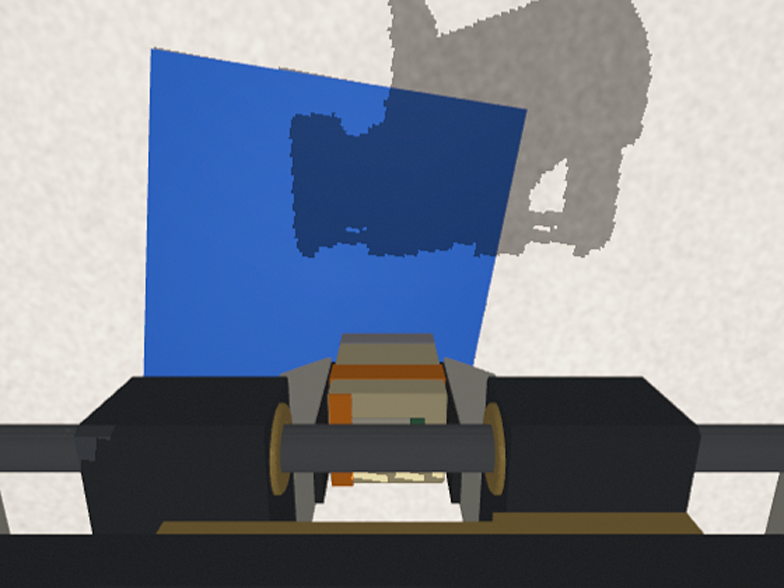

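```bash
python3 -m crank '[[-0.4,-6,0,0,0,5,0.25],[-0.8,-12,0,0,0,10,0.25],[-1.4,-18,0,0,0,13.3,0.25],[-1.9,-24,0,0,0,13.3,0.25],[-2.4,-30,0,0,0,13.3,0.25]]' 20
python3 -c "
from h import *
togo(.5556,-.0357,.175,178.25)"
```

```text
time: 44.48
tool_pos: [0.5318, 0.0558, 0.1747]
tool_rot: [3.142, -0.004, 3.111]
contact_force: [0.1, 0.2, -1.5]
opening: 0.0319
togo cm [-2.65 -9.08 -0.04] deg [ 0.  -0.2  0. ] t 44.48 open 0.0319 F [ 0.1  0.2 -1.5]
```

```bash
python3 -m crank '[[-1.3,-4.5,0,0,0,0,0.25],[-2.6,-9,0,0,0,0,0.25],[-2.6,-9,0,0,0,0,0.25],[-2.6,-9,0,0,0,0,0.25],[-2.6,-9,0,0,0,0,0.25]]' 20
python3 - <<'E'
from h import *
togo(.5556,-.0357,.075,178.25)
c=wcam();  save(c,"w22.png",None,1.4);np.save("w22.npy",c,allow_pickle=True); save(c,"w22a.png",(205,95,355,245),4)
E
```

```text
time: 45.1
tool_pos: [0.5552, -0.0318, 0.176]
tool_rot: [3.141, -0.002, 3.113]
contact_force: [-0.3, 0.6, -0.7]
opening: 0.0321
togo cm [-0.07 -0.39 10.1 ] deg [ 0.  -0.1  0.1] t 45.1 open 0.0321 F [-0.3  0.6 -0.7]
given cam in tool mm [  74.8   -0.6 -140.2] qvel 0.006 [[1.0, 0.0, -0.0], [-0.0, 1.0, -0.0], [0.0, 0.0, 1.0]]
```

View pics/w22a.png

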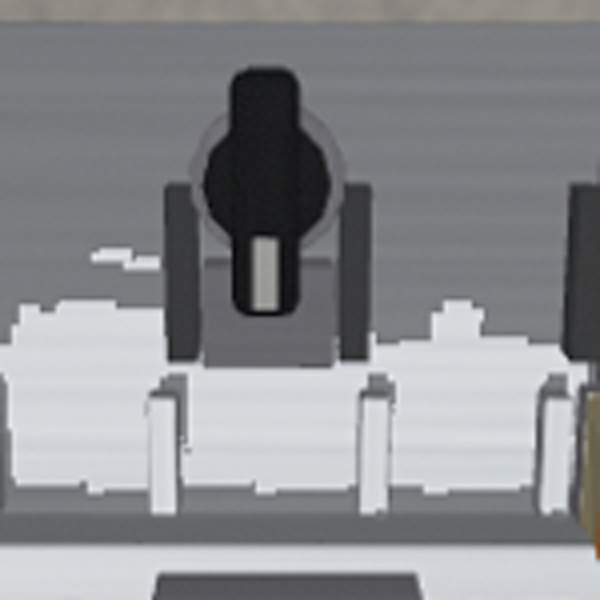

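Run:
```python
from h import *
c=np.load("w22.npy",allow_pickle=True).item()
A=lambda x,y,z: ray(c,205+x/4,95+y/4,z)[:2]
print("wall",A(265,544,.034)-[.014,0],"jaw",A(267,366,.028)+[.020,0])
print("guides",A(175,440,.022),A(360,440,.022),(A(175,440,.022)+A(360,440,.022))/2)
```

```text
wall [ 0.5597268  -0.03628775] jaw [ 0.55903869 -0.03483881]
guides [ 0.55499079 -0.05408403] [ 0.55607827 -0.01659011] [ 0.55553453 -0.03533707]
```

Seat 2 comes out at (0.5594, −0.0355), as predicted. Going down.

```bash
python3 -m crank '[[-0.05,-0.37,4,0,0,0,0.25],[-0.05,-0.37,8,0,0,0,0.25],[-0.05,-0.37,10,0,0,0,0.25],[-0.05,-0.37,10,0,0,0,0.25],[-0.05,-0.37,10,0,0,0,0.25]]' 20
python3 -m crank '[[0,0,0,0,0,0,0.25],[0,0,0,0,0,0,0.25]]' 20
python3 -c "
from h import *
togo(.5556,-.0355,.0473,178.25)
c=wcam();save(c,'w23.png',None,1.4)"
```

```text
time: 45.78
tool_pos: [0.5568, -0.0363, 0.0777]
tool_rot: [-3.141, 0.002, 3.112]
contact_force: [-0.3, 0.1, -2.2]
opening: 0.0318
time: 46.02
tool_pos: [0.5566, -0.0368, 0.0776]
tool_rot: [-3.141, 0.002, 3.111]
contact_force: [0.3, -0.3, -0.9]
opening: 0.0319
togo cm [0.11 0.12 3.03] deg [-0.   0.1  0. ] t 46.02 open 0.0319 F [ 0.3 -0.3 -0.9]
given cam in tool mm [  74.8   -0.6 -140.2] qvel 0.005 [[1.0, 0.0, -0.0], [-0.0, 1.0, -0.0], [0.0, 0.0, 1.0]]
```

View pics/w23.png

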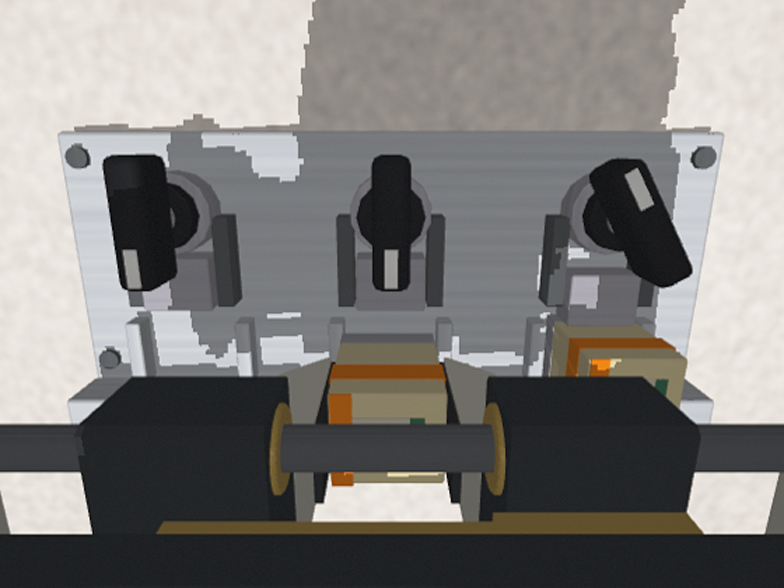

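```bash
python3 -m crank '[[0.08,0.12,1,0,0,0,0.25],[0.08,0.12,2,0,0,0,0.25],[0.08,0.12,2.7,0,0,0,0.25],[0.08,0.12,3.05,0,0,0,0.25],[0.08,0.12,3.05,0,0,0,0.25]]' 20
python3 -m crank '[[0,0,0.06,0,0,0,0.25],[0,0,0.06,0,0,0,0.25],[0,0,0.06,0,0,0,0.25]]' 20
python3 -c "
from h import *
togo(.5556,-.0355,.0473,178.25)"
```

```text
time: 46.7
tool_pos: [0.555, -0.0354, 0.0471]
tool_rot: [-3.142, -0.001, 3.112]
contact_force: [-5.0, 0.7, 10.8]
opening: 0.0321
time: 47.08
tool_pos: [0.555, -0.0355, 0.0471]
tool_rot: [-3.141, -0.0, 3.111]
contact_force: [-6.8, 1.0, 15.6]
opening: 0.0319
togo cm [-0.06 -0.   -0.02] deg [-0. -0.  0.] t 47.08 open 0.0319 F [-6.8  1.  15.6]
```

Bottomed out. Release, move up and look.

```bash
python3 -m crank '[[0,0,-0.1,0,0,0,0.45],[0,0,-0.1,0,0,0,0.55],[0,0,-1,0,0,0,0.55],[0,0,-5,0,0,0,0.55],[0,0,-10,0,0,0,0.55]]' 20
python3 -m crank '[[2,0.2,0,0,0,0,0.55],[2,0.2,0,0,0,0,0.55],[2,0.2,0,0,0,0,0.55]]' 20
python3 -c "
from h import *
c=wcam();save(c,'w24.png',None,1.4);togo(.5035,-.034,.0595,179)"
```

```text
time: 47.7
tool_pos: [0.5548, -0.0354, 0.1462]
tool_rot: [3.141, -0.002, 3.111]
contact_force: [0.7, 0.0, 0.2]
opening: 0.0505
time: 48.08
tool_pos: [0.5357, -0.033, 0.1453]
tool_rot: [-3.142, -0.0, 3.111]
contact_force: [-0.3, -0.5, 0.6]
opening: 0.0504
given cam in tool mm [  74.7   -0.6 -140.3] qvel 0.013 [[1.0, 0.0, -0.0], [-0.0, 1.0, -0.001], [0.0, 0.001, 1.0]]
togo cm [ 3.22 -0.2   8.57] deg [ 0.  -0.  -0.7] t 48.12 open 0.0501 F [-0.   0.2 -0.1]
```

View pics/w24.png

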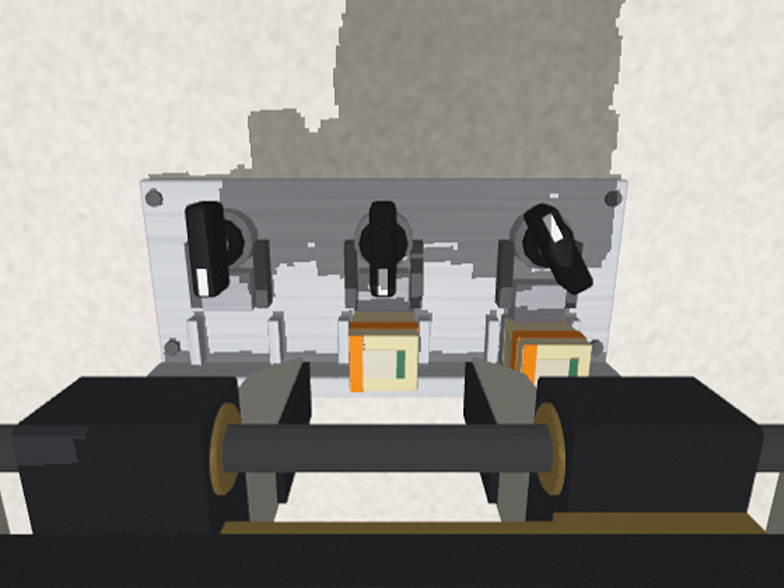

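```bash
python3 -m crank '[[3.2,-0.2,0,0,0,-0.7,0.43],[3.2,-0.2,4,0,0,-0.7,0.43],[3.2,-0.2,8.6,0,0,-0.7,0.43],[3.2,-0.2,8.6,0,0,-0.7,0.43],[3.2,-0.2,8.6,0,0,-0.7,0.43]]' 25
python3 -m crank '[[0,0,0,0,0,0,0.05],[0,0,0,0,0,0,0.05],[0,0,0,0,0,0,0.05],[0,0,0,0,0,0,0.05]]' 25
python3 -m crank '[[0,0,0,0,0,10,0.05],[0,0,0,0,0,20,0.05],[0,0,0,0,0,30,0.05],[0,0,0,0,0,40,0.05],[0,0,0,0,0,50,0.05]]' 25
python3 -c "
from h import *
togo(.5035,-.034,.0595,29.3);print(robot.observe()['torque'])"
```

```text
time: 48.75
tool_pos: [0.5044, -0.0341, 0.0604]
tool_rot: [-3.141, 0.001, 3.124]
contact_force: [-0.0, -0.4, 0.7]
opening: 0.0397
time: 49.25
tool_pos: [0.5037, -0.034, 0.0602]
tool_rot: [-3.141, 0.001, 3.123]
contact_force: [-0.6, -0.1, 4.6]
opening: 0.0117
time: 49.88
tool_pos: [0.5036, -0.0341, 0.0602]
tool_rot: [3.141, 0.001, 2.245]
contact_force: [-0.4, -1.0, 4.5]
opening: 0.012
togo cm [ 0.02 -0.    0.07] deg [ 0.1  0.  99.4] t 49.88 open 0.012 F [-0.4 -1.   4.5]
[-0.09479711  0.02198543  0.0405995 ]
```

```bash
python3 -m crank '[[0,0,0,0,0,10,0.05],[0,0,0,0,0,20,0.05],[0,0,0,0,0,30,0.05],[0,0,0,0,0,40,0.05],[0,0,0,0,0,50,0.05]]' 25
python3 -m crank '[[0,0,0,0,0,10,0.05],[0,0,0,0,0,20,0.05],[0,0,0,0,0,30,0.05],[0,0,0,0,0,40,0.05],[0,0,0,0,0,48,0.05]]' 25
python3 -m crank '[[0,0,0,0,0,2.5,0.05],[0,0,0,0,0,3.5,0.05],[0,0,0,0,0,3.5,0.05]]' 25
python3 -c "
from h import *
togo(.5035,-.034,.0595,29.3);print(robot.observe()['torque'])"
```

```text
time: 50.5
tool_pos: [0.5035, -0.0342, 0.0602]
tool_rot: [3.141, 0.001, 1.373]
contact_force: [-0.8, -1.4, 5.0]
opening: 0.0116
time: 51.12
tool_pos: [0.5034, -0.0341, 0.0602]
tool_rot: [3.141, 0.0, 0.536]
contact_force: [-1.3, -0.3, 6.0]
opening: 0.0116
time: 51.5
tool_pos: [0.5034, -0.0341, 0.0602]
tool_rot: [3.141, 0.0, 0.481]
contact_force: [-1.8, -1.1, 5.6]
opening: 0.0123
togo cm [ 0.02 -0.    0.07] deg [ 0.   0.  -1.8] t 51.5 open 0.0123 F [-1.8 -1.1  5.6]
[-0.10143666  0.30450814  0.49953411]
```

```bash
python3 -m crank '[[0,0,0,0,0,0,0.43],[0,0,-1,0,0,0,0.43],[0,0,-5,0,0,0,0.43],[0,0,-11,0,0,0,0.43],[0,0,-17,0,0,0,0.43]]' 20
python3 -m crank '[[-3,0,0,0,0,0,0.43],[-6,0,0,0,0,0,0.43],[-6,0,0,0,0,0,0.43],[-6,0,0,0,0,0,0.43]]' 20
python3 - <<'E'
from h import *
c=wcam();save(c,'w25.png',None,1.4)
t=cam("top");save(t,"top9.png");save(t,"top9a.png",(240,140,460,305),3.5)
save(cam("scene"),"sc9.png",(90,120,400,310),2.5)
E
```

```text
time: 52.12
tool_pos: [0.503, -0.0339, 0.2318]
tool_rot: [-3.142, 0.0, 0.479]
contact_force: [1.2, -0.3, -0.4]
opening: 0.0396
time: 52.62
tool_pos: [0.4507, -0.0616, 0.2301]
tool_rot: [3.141, -0.001, 0.479]
contact_force: [-0.0, -0.3, 1.4]
opening: 0.0393
given cam in tool mm [  75.9    0.9 -140.2] qvel 0.015 [[1.0, -0.0, 0.001], [0.0, 1.0, -0.002], [-0.001, 0.002, 1.0]]
```

View pics/w25.png

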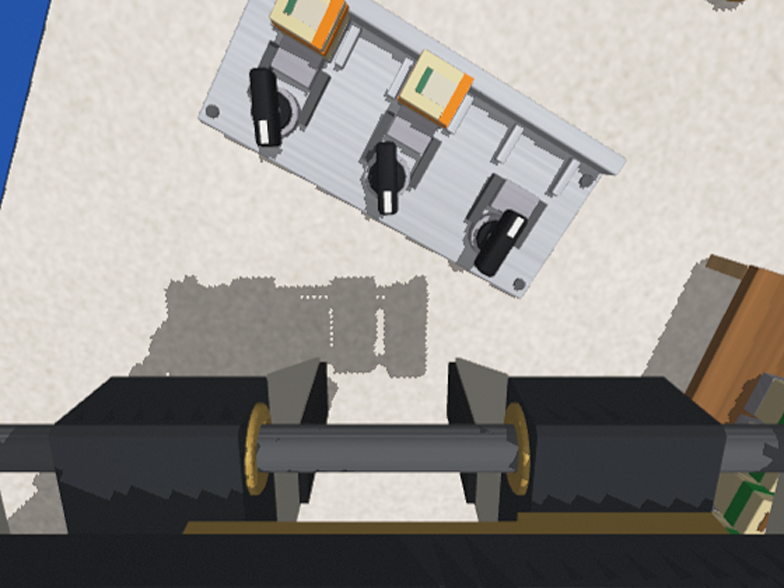

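View pics/top9.png

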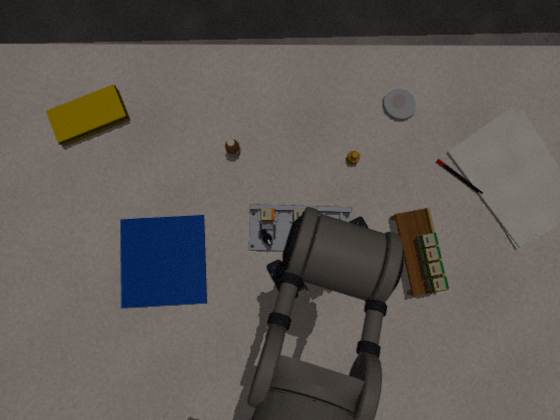

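View pics/sc9.png

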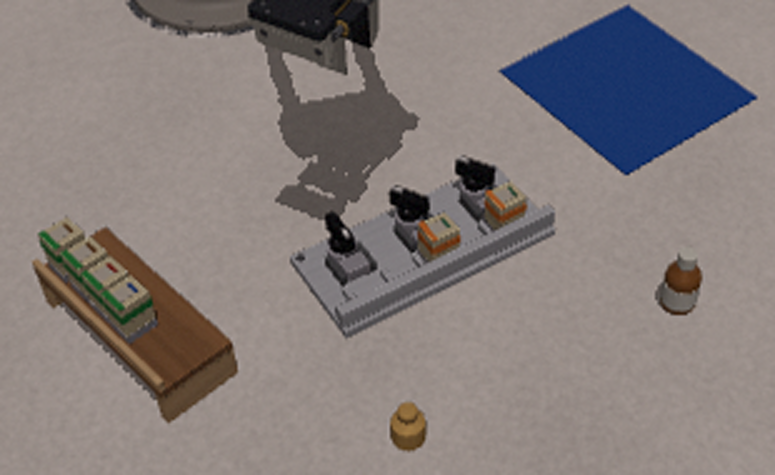

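```bash
python3 -c "
from h import *
t=cam('top')
for b in blobs(t,*GREEN): print(b[2].round(1),ray(t,*b[2],.098).round(4))
print(robot.hand_in())"
```

```text
[435.7 238.4] [ 0.4992 -0.3434  0.098 ]
[438.6 251.7] [ 0.4689 -0.3485  0.098 ]
[441.7 266.6] [ 0.4353 -0.3541  0.098 ]
[446.1 282.6] [ 0.3993 -0.3624  0.098 ]
the job is handed in; nothing more can be done
None
```

I changed over the samples and handed the job in at about 53 s of the 210 s. Both bolts of the clamped blocks were turned back before any block moved. Both green blocks came out and now stand on the shelf, continuing the row. The two orange blocks (only two were there) are in places 3 and 2, polished face up. Their bolts are turned clockwise to the stop, which I felt as about 0.47–0.50 N m. Bolt 1 of the empty place is fully back.

- **Last pictures:** They show four blocks in line on the shelf, with gaps of about 3 to 9 mm. Both orange blocks sit clamped against the back wall. The bottle and weight stand where they were, and the gripper is clear of everything.
- **Kept blocks:** Their top-view marks are within about 0.2 pixel of the first picture.
- **Disagreements:** The first grip on bolt 1 was slightly low and caught the round hub, so I regripped it higher. Camera positions were 1 to 2 mm off when taken with the arm still moving, so I used pictures taken with the arm nearly still for the placings. Forces of up to about 16 N appeared while turning bolts and seating the second orange block.
- **Row line:** In the images kept2 stands about 1 mm off the line of the other shelved blocks. It was like that from the start and I left it.

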